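Unchock the bench rover and set the wheel straightedge

ROBOT

A 7-joint arm with a two-finger parallel gripper is mounted at the origin on the work surface. World frame = base frame: x ahead of the robot, y to its left, z up, the work surface at z = 0. Lengths are in mm, angles in rad, forces in N, time in s.
With the tool pointing down it reaches from about 400 to 875 mm from the base axis. Payload 4.4 kg.
Tool frame: the origin (TCP) lies at the very end of the fingers, on their centre line; the grasp point (between the pads) lies 19 mm behind it; z points along the fingers, y is the direction in which the jaws open and shut (so a half turn about z gives the same grasp; the last joint's range is limited). The gripper opens to 85 mm and grips with 20 to 120 N. Pads are 22 mm wide; open, the fingers measure 114 mm over their backs; the gripper's body (76 mm by 85 mm) begins 54 mm behind the grasp point. The pads swing forward as they close: fully open they stand 13 mm farther back than shut.
Start: joints at [-1.265, 0.628, 0.038, 1.517, -0.027, 0.996, -0.02], TCP at [236.117, 605.613, 200.413] pointing down, gripper open.
Joint ranges: [-3.06, 3.06], [-0.37, 2.12], [-1.25, 1.32], [0.18, 2.47], [-1.1, 4.24], [0.23, 1.98], [-2.94, 2.94]. Speed limits (rad/s): [2.57, 2.57, 3.14, 3.14, 3.14, 3.14, 3.14].

INTERFACE

Orientations are given as [roll, pitch, yaw] about the fixed x, y, z axes, in that order (R = Rz(yaw) Ry(pitch) Rx(roll)).
In Python, from cell import ctrl, eyes gives the robot as it stands.
- The arm moves only by the tool move_arm, never from a script. Its argument "increments" is a list of rows, each a list of 6 numbers: the shift along the tool's x, y, z in cm, then the turn, a rotation vector about the tool's x, y, z in degrees. In form: [[x, y, z, wx, wy, wz], ...]. A call has 1 to 20 rows; each row is the pose to reach, as a shift and turn from the pose commanded when the call began, along the tool's axes at that moment; what a row does not reach only later rows make up. A row lasts 1/10 s, in which the tool goes at most 50 mm and 8.59 degrees, less where a joint would pass 70% of its speed; a pose out of reach is approached as far as the arm can. A call with a gripper value outside its range is refused whole. "grip" is the opening, from -1 (shut) to 1 (fully open), set as the call begins (left out, the last holds). The fingers move at their own pace and stop on an object; the grip force is fixed at half the most. Time passes only in rows, so rows that repeat a pose let the fingers close. It gives the time, the measured TCP pose, the force and the opening at its end, in the units of the state.
- ctrl.read_state(): the state, without advancing time (a new reading comes with each control period).
- eyes.get_image(name): name is "scene" or "top"; returns the picture (400x640x3 uint8, red, green, blue); there is no depth.
- eyes.calibration(name): a dict with "fx", "fy", "cx", "cy" (pixels), "dist" ([k1, k2, p1, p2, k3] as OpenCV has them; the pictures are not rectified), "pose" (4x4, takes a point from camera to world coordinates). Camera axes: x right, y up, looking along -z (the intrinsics and any distortion apply to the point x, -y, -z); pixel columns grow to the right and rows downward; lengths in mm; the calibration is good to about 2 mm. A picture is of the moment at which its call begins. calibration takes no time and is no camera call.
- ctrl.finish_job(): hands the job in, once; it reports no verdict.
The state is a dict: "clock": time; "qpos": joint angles; "qd": joint speeds; "tau": joint torques, N m; "eef_pos": TCP position; "tool_rot": TCP orientation; "force": force on the tool from outside, world axes, zero at the start; "torque": the same for the moment, N m; "width": finger opening in mm.
Only numpy, scipy, OpenCV 4.12 (cv2) and the standard library are available. Lean on these libraries where they do the work, as an engineer would, in place of code of your own. Each camera call takes 0.05 s, during which the arm holds its last target. There are 200 camera calls.

TASK

Work every chock out from under the rover's wheels by pulling it a little to one side and the other in turn while easing it outwards; do not haul it straight out, because its wheel must not be dragged outwards by more than about 5 mm. Put all the chocks flat on their undersides in the grey tray, and only then lay the straightedge on the deck flush against both wheel hubs on the side nearest the robot arm, spanning both of them, and let go. Leave the loose rock, jar and spare wheel where they are.

Things in the scene. Friction and masses are not known exactly. Their poses are not given: they have to be found in the camera images.
- deck: Fixed display deck, 360 mm (its x) by 430 mm (its y), top face 15 mm above the table, carrying a four-wheeled white bench rover whose length runs along deck y. Origin: centre of the deck's underside. Negative x is the side nearest the robot arm. Wheels: locked, 80 mm across, 40 mm wide, at deck (+-65, +-85) mm. Tyre, hub and chock layout is the same at all four.
- rover (a point): Middle of the rover, on the deck top. Its chassis is 80 mm wide and 180 mm long, 90 to 135 mm above the table; its instrument box reaches 165 mm, its camera mast 210 mm. Between the two wheels of a side 90 mm is clear, and the chassis side is 67 mm in from the hub faces.
- chock_a: Wooden chock, near side, left end (deck -x, +y); may be absent. Wedge 110 mm long, 50 wide, 150 g, rising 8 degrees from a 4 mm toe to a 22 mm heel. From the heel a grip post, 18 mm wide (y) by 24 (x), rises to 62 mm. Origin: on the underside below the post's middle, 90 mm from the toe, 20 from the heel end; +x from toe to heel, the way out (deck +y at the start), z up. Free once drawn out 35 mm.
- curb_a (a point): Point on the deck top midway between the two aluminium curbs at the near side, left end (deck -x, +y) (the other wheels have the same, mirrored). They run along deck y, 40 mm to either side of this point, 66 mm apart, 10 mm high, 6 mm thick: the chock has 8 mm of play to each side and cannot leave sideways. Slid from side to side between them, it can be eased out 1 to 2 mm a stroke with little drag on the wheel.
- swing_a (a joint): How far (m) the wheel at the near side, left end (deck -x, +y) is dragged outwards (deck +y) on its springy arm, 0.45 N per mm; 0 at rest, negative inwards. A chock hauled straight out takes its wheel along and strains the arm (over about 0.005). A spring also presses the wheel down on the chock with about 12 N; friction about 0.6 above and below.
- chock_b: Wooden chock, far side, left end (deck +x, +y); may be absent. Wedge 110 mm long, 50 wide, 150 g, rising 8 degrees from a 4 mm toe to a 22 mm heel. From the heel a grip post, 18 mm wide (y) by 24 (x), rises to 62 mm. Origin: on the underside below the post's middle, 90 mm from the toe, 20 from the heel end; +x from toe to heel, the way out (deck +y at the start), z up. Free once drawn out 35 mm.
- swing_b (a joint): How far (m) the wheel at the far side, left end (deck +x, +y) is dragged outwards (deck +y) on its springy arm, 0.45 N per mm; 0 at rest, negative inwards. A chock hauled straight out takes its wheel along and strains the arm (over about 0.005). A spring also presses the wheel down on the chock with about 12 N; friction about 0.6 above and below.
- chock_c: Wooden chock, near side, right end (deck -x, -y); may be absent. Wedge 110 mm long, 50 wide, 150 g, rising 8 degrees from a 4 mm toe to a 22 mm heel. From the heel a grip post, 18 mm wide (y) by 24 (x), rises to 62 mm. Origin: on the underside below the post's middle, 90 mm from the toe, 20 from the heel end; +x from toe to heel, the way out (deck -y at the start), z up. Free once drawn out 35 mm.
- swing_c (a joint): How far (m) the wheel at the near side, right end (deck -x, -y) is dragged outwards (deck -y) on its springy arm, 0.45 N per mm; 0 at rest, negative inwards. A chock hauled straight out takes its wheel along and strains the arm (over about 0.005). A spring also presses the wheel down on the chock with about 12 N; friction about 0.6 above and below.
- chock_d: Wooden chock, far side, right end (deck +x, -y); may be absent. Wedge 110 mm long, 50 wide, 150 g, rising 8 degrees from a 4 mm toe to a 22 mm heel. From the heel a grip post, 18 mm wide (y) by 24 (x), rises to 62 mm. Origin: on the underside below the post's middle, 90 mm from the toe, 20 from the heel end; +x from toe to heel, the way out (deck -y at the start), z up. Free once drawn out 35 mm.
- swing_d (a joint): How far (m) the wheel at the far side, right end (deck +x, -y) is dragged outwards (deck -y) on its springy arm, 0.45 N per mm; 0 at rest, negative inwards. A chock hauled straight out takes its wheel along and strains the arm (over about 0.005). A spring also presses the wheel down on the chock with about 12 N; friction about 0.6 above and below.
- hub_a (a point): Centre of the flat outer face of the aluminium hub of the wheel at the near side, left end (deck -x, +y): a disc of 44 mm diameter facing deck -x, at deck x = -107 mm, about 41 mm above the deck top (up to 6 mm higher while its wheel is chocked; this point stays). It stands out 22 mm from the tyre.
- hub_c (a point): Centre of the flat outer face of the aluminium hub of the wheel at the near side, right end (deck -x, -y): a disc of 44 mm diameter facing deck -x, at deck x = -107 mm, about 41 mm above the deck top (up to 6 mm higher while its wheel is chocked; this point stays). It stands out 22 mm from the tyre.
- tray: Fixed grey open tray on the table, to the left or right of the deck, outside 260 mm (its x) by 160 mm (its y), walls 5 mm thick, 22 mm high; floor 5 mm thick. Origin: centre of its underside. Takes four chocks side by side, lengths along tray y.
- straightedge: Plain aluminium straightedge bar, 230 mm long (its x), 30 by 30 mm in section, 280 g, lying on the table on the other side of the deck from the tray. Origin: its centre, 15 mm above what it lies on.
- bar_p (a point): Point on the straightedge's centre line, 85 mm from its centre towards its +x end.
- bar_m (a point): Point on the straightedge's centre line, 85 mm from its centre towards its -x end.
- spare_wheel: Loose spare tyre ring, 80 mm across, 40 mm high, on the table by the robot base. Bystander.
- jar: Closed clear jar, 60 mm across, 90 mm high, on the table by the robot base. Bystander.
- rock: Loose red-brown rock, about 45 by 55 by 37 mm, on the far margin of the deck. Bystander.
There are look-alikes about, which are no part of the job. What is shaped like the chock_d but blue is not meant.

How it is judged (in metres and radians):
On the way, in this order (a step that is already met when the one before it is completed fails the run):
1. all chocks present lie flat and released in the tray (x of chock_a in the frame of tray between -0.125 and 0.125 m and y of chock_a in the frame of tray between -0.075 and 0.075 m and z of each of chock_a, chock_b, chock_c, chock_d in the frame of tray below 0.02 m and angle between each of chock_a, chock_b, chock_c, chock_d's own z axis and vertical below 0.12 rad and linear speed of each of chock_a, chock_b, chock_c, chock_d below 0.03 m/s and contact force between the fingers and chock_a below 0.5 N and x of chock_b in the frame of tray between -0.125 and 0.125 m and y of chock_b in the frame of tray between -0.075 and 0.075 m and contact force between the fingers and chock_b below 0.5 N and x of chock_c in the frame of tray between -0.125 and 0.125 m and y of chock_c in the frame of tray between -0.075 and 0.075 m and contact force between the fingers and chock_c below 0.5 N and x of chock_d in the frame of tray between -0.125 and 0.125 m and y of chock_d in the frame of tray between -0.075 and 0.075 m and contact force between the fingers and chock_d below 0.5 N), for 0.2 s.
2. the straightedge lies on the deck, released, flush against both near-side hubs (x of bar_p in the frame of deck between -0.1255 and -0.118 m and z of each of bar_p, bar_m in the frame of deck below 0.036 m and x of bar_m in the frame of deck between -0.1255 and -0.118 m and y of straightedge in the frame of deck between -0.03 and 0.03 m and linear speed of straightedge below 0.02 m/s and contact force between the fingers and straightedge below 0.5 N), for 0.2 s.
At the end, for the whole second after the job is handed in: Every chock present lies in the tray on its underside (within 7 degrees, on the floor of the tray), released and at rest; the straightedge lies on the deck, released and at rest, its face within 3.5 mm of the near-side hub faces at both hubs, its middle within 30 mm of the middle between them (all of step 1 and all of step 2); the robot touches nothing.
It fails at once if a wheel is dragged outwards by more than 6 mm (value of joint any of swing_a, swing_b, swing_c, swing_d above 0.006 m).
It fails at once if a bystander is moved by more than 40 mm (distance of any of spare_wheel, jar, rock from where it was at the start of the episode above 0.04 m).
Of chock_a, chock_b, chock_c, chock_d only 2 to 4 are there at a start; the rules pass over those that are not, and their reading is None.
At some moment in a run one of straightedge may be knocked a few centimetres aside while the robot is not near it.
It also fails if it takes over 210 s, if anything falls off the work surface, if the arm or the gripper's body presses on something with over 40 N, if the wrist force passes 120 N, or if a joint passes its speed limit or range.

## Working session

There is one attempt and no reset: what is moved stays moved. The work goes in short steps, Python scripts to look and compute and a tool call to move; the robot and the scene stay as the last step left them, time stands still between calls to the robot, and variables do not carry over. Pictures are saved under pics/ and viewed, about 12 in all and at most 16, crops included, and the job is handed in when it is done.

Besides the shell and the picture viewer there is one more tool, called as a command line: name --pt "numbers of a row" for each row, then --argument value for the rest. move_arm: Moves the arm, as the interface text tells. Its arguments: {"type":"object","properties":{"increments":{"type":"array","items":{"type":"array","items":{"type":"number"}}},"grip":{"type":"number"}},"required":["increments"]}

```bash
mkdir -p pics; cat > h.py <<'E'
import numpy as np, cv2
from cell import ctrl, eyes
def snap(n,f=None):
    im=eyes.get_image(n)
    if f: cv2.imwrite(f'pics/{f}.png',cv2.cvtColor(im,cv2.COLOR_RGB2BGR))
    return im
def ray(n,uv):
    c=eyes.calibration(n); K=np.array([[c['fx'],0,c['cx']],[0,c['fy'],c['cy']],[0,0,1.]])
    p=cv2.undistortPoints(np.array(uv,float).reshape(-1,1,2),K,np.array(c['dist'],float)).reshape(-1,2)
    P=np.array(c['pose']); d=np.c_[p[:,0],-p[:,1],-np.ones(len(p))]@P[:3,:3].T
    return P[:3,3],d
def onz(n,uv,z):
    o,d=ray(n,uv); return o+d*((z-o[2])/d[:,2])[:,None]
def proj(n,X):
    c=eyes.calibration(n); K=np.array([[c['fx'],0,c['cx']],[0,c['fy'],c['cy']],[0,0,1.]])
    P=np.array(c['pose']); q=(np.atleast_2d(X)-P[:3,3])@P[:3,:3]; q=q*[1,-1,-1]
    return cv2.projectPoints(q.astype(float),np.zeros(3),np.zeros(3),K,np.array(c['dist'],float))[0].reshape(-1,2)
E
python3 - <<'E'
from h import *
s=ctrl.read_state(); print({k:np.round(v,3) for k,v in s.items()})
for n in('top','scene'):
    snap(n,n+'0'); c=eyes.calibration(n); print(n,c['fx'],np.round(c['pose'],2).tolist())
E
```

```text
{'clock': np.float64(0.0), 'qpos': array([-1.265,  0.629,  0.038,  1.518, -0.027,  0.996, -0.02 ]), 'qd': array([-0.002,  0.001,  0.   , -0.001,  0.001,  0.002, -0.   ]), 'tau': array([ 0.0000e+00, -5.6343e+01,  1.2270e+00, -1.9346e+01,  1.1000e-02,
        1.0000e-02, -0.0000e+00]), 'eef_pos': array([235.88 , 604.956, 199.507]), 'tool_rot': array([-3.14,  0.  ,  2.77]), 'force': array([-0.024,  0.999, -0.571]), 'torque': array([ 0.02 , -0.003, -0.019]), 'width': np.float64(85.205)}
top 461.86008911985124 [[0.02, 0.99, -0.16, 279.18], [-1.0, 0.02, -0.0, -40.7], [0.0, 0.16, 0.99, 1355.67], [0.0, 0.0, 0.0, 1.0]]
scene 382.7843386049003 [[0.48, -0.53, 0.7, 1238.83], [0.88, 0.28, -0.39, -464.85], [0.01, 0.8, 0.6, 726.63], [0.0, 0.0, 0.0, 1.0]]
```

```bash
python3 -c "
import cv2
for n in('top0','scene0'):
    cv2.imwrite(f'pics/{n}v.png',cv2.resize(cv2.imread(f'pics/{n}.png'),(800,500),interpolation=cv2.INTER_CUBIC))"
```

```text
(no output)
```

View pics/top0v.png

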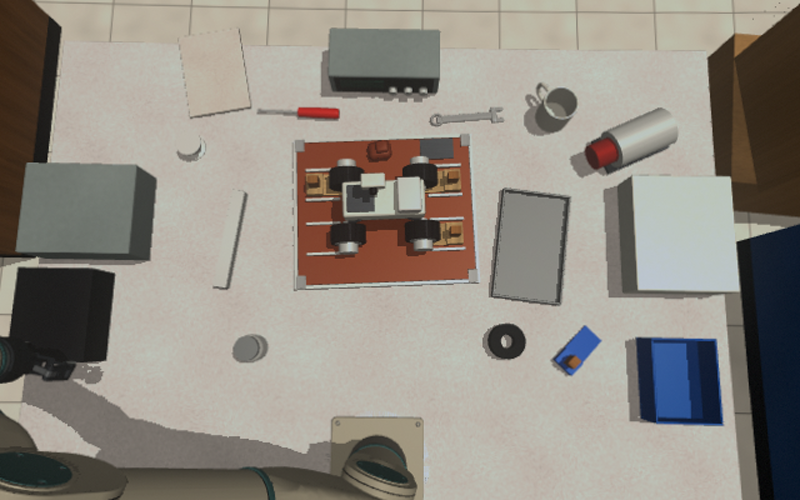

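View pics/scene0v.png

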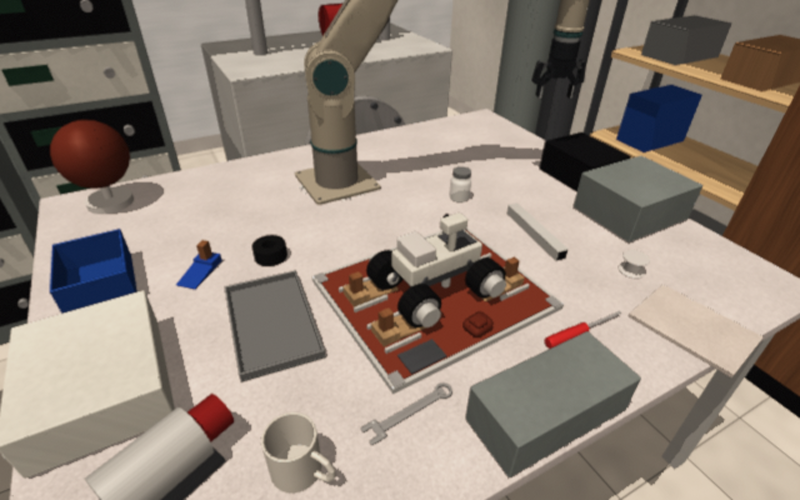

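Top view (800-px scale): the rover is on the red deck. There are wooden chocks at far-left (315,183) = b, far-right (450,180) = d and near-right (452,233) = c. Near-left (325,237) shows only empty curbs, so a looks absent. The tray is at (530,245), the bar at (230,240), and the blue wedge at (577,350) is the look-alike.

```bash
cat > m.py <<'E'
from h import *
im=cv2.imread('pics/top0.png'); hsv=cv2.cvtColor(im,cv2.COLOR_BGR2HSV)
def biggest(m,roi):
    x0,y0,x1,y1=roi; M=np.zeros_like(m); M[y0:y1,x0:x1]=m[y0:y1,x0:x1]
    return np.argwhere(M>0)[:,::-1]
H,S,V=cv2.split(hsv)
red=((H<12)|(H>172))&(S>130)&(V>60)
p=biggest(red.astype(np.uint8),(228,100,390,235))
w=onz('top',p,15)[:,:2]; r=cv2.minAreaRect(w.astype(np.float32)); print('deck',r)
print('tray px',hsv[195,425],'bar',hsv[190,184],'table',hsv[190,210],hsv[190,160])
E
python3 m.py; python3 - <<'E'
import cv2
im=cv2.imread('pics/top0.png')
cv2.imwrite('pics/c1.png',cv2.resize(im[105:235,228:390],(800,642),interpolation=cv2.INTER_CUBIC)[:600])
E
```

```text
deck ((580.2745971679688, -5.4392852783203125), (343.0408630371094, 412.39208984375), 3.0143582820892334)
tray px [ 30  11 135] bar [ 30  14 187] table [ 14  28 185] [ 22  20 187]
```

View pics/c1.png

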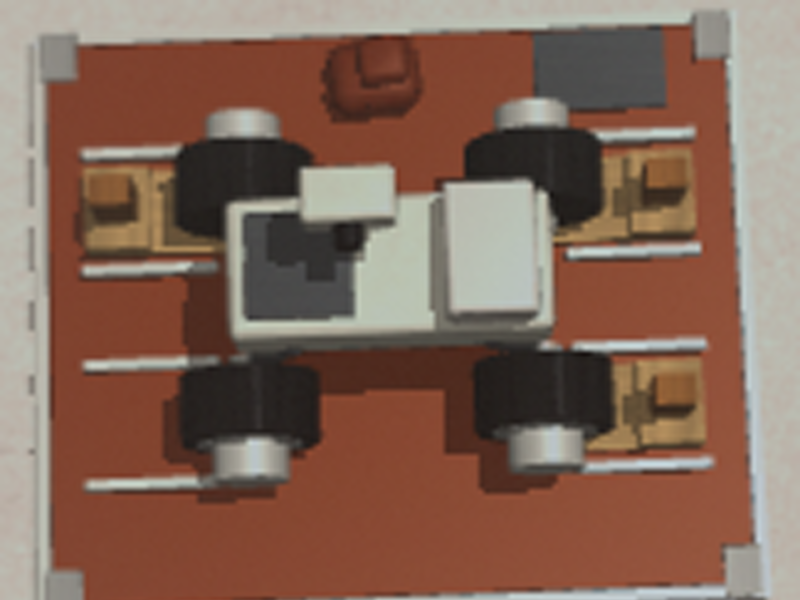

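The crop confirms b, c and d as natural wood with orange posts at crop (110,187), (675,388) and (665,172). Corner a has empty curbs. The rock is at (370,75).

```bash
cat >> m.py <<'E'
D=np.array([580.3,-5.4]); t=np.radians(3.01); R=np.array([[np.cos(t),-np.sin(t)],[np.sin(t),np.cos(t)]])
for k,(u,v) in dict(b=(110,187),c=(675,388),d=(665,172)).items():
    u0,v0=228+u/4.938,105+v/4.938
    print(k,hsv[int(v0),int(u0)],end=' ')
    w0=onz('top',[[u0,v0]],77)[0,:2]
    m=((H>=8)&(H<=14)&(S>150)&(V>100)).astype(np.uint8)
    q=biggest(m,(int(u0)-7,int(v0)-7,int(u0)+8,int(v0)+8))
    w=onz('top',q,77)[:,:2]; print('click',w0.round(1),(w0-D)@R, 'mask',len(q), ((w.min(0)+w.max(0))/2-D)@R, w.max(0)-w.min(0))
g=((V<150)&(S<40)).astype(np.uint8); g=cv2.morphologyEx(g,cv2.MORPH_OPEN,np.ones((5,5)))
n,L,st,c=cv2.connectedComponentsWithStats(g); i=L[195,425]; q=np.argwhere(L==i)[:,::-1]
print('tray floor',cv2.minAreaRect(onz('top',q,5)[:,:2].astype(np.float32)))
crop=im[140:240,160:210]; print(S[170,175:200],V[170,175:200],H[170,175:200])
cv2.imwrite('pics/bar.png',cv2.resize(crop,None,fx=6,fy=6,interpolation=cv2.INTER_CUBIC))
E
python3 m.py
```

```text
deck ((580.2745971679688, -5.4392852783203125), (343.0408630371094, 412.39208984375), 3.0143582820892334)
tray px [ 30  11 135] bar [ 30  14 187] table [ 14  28 185] [ 22  20 187]
b [ 13 154 134] click [635.2 157.2] [ 63.36123444 159.50849308] mask 42 [ 67.71079206 165.94229957] [20.75698532 29.28980648]
c [ 14 158 139] click [ 522.1 -169.3] [ -66.67780106 -160.6466337 ] mask 65 [ -64.60907148 -158.80587728] [40.12163328 39.49395311]
d [ 14 156 137] click [ 649.3 -163.6] [  60.58836286 -161.59046782] mask 66 [  63.15868367 -165.53807863] [41.34891551 28.61909954]
tray floor ((499.7481384277344, -349.67156982421875), (171.20704650878906, 267.6319274902344), 83.4541244506836)
[24 27 23 26 26 24 22 19 18 18 16 19 18 18 16 16 17 17 17 19 19 18 16 16
 18] [188 188 187 188 187 188 188 188 188 188 187 188 188 187 188 187 176 134
  91  93 148 187 188 188 188] [17 15 18 17 16 17 21 24 25 25 25 24 25 25 25 28 25 27 25 21 22 23 28 25
 25]
```

View pics/bar.png

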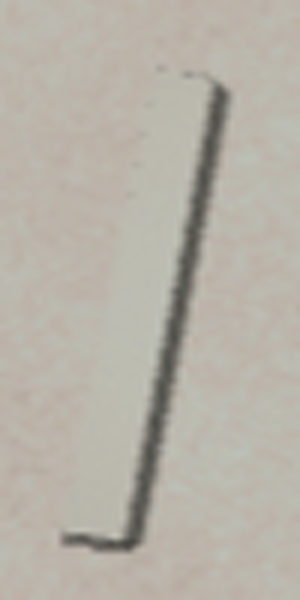

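```bash
cat >> h.py <<'E'
from scipy.spatial.transform import Rotation as Ro
D=np.array([580.3,-5.4]); dy=3.01; T=np.array([499.7,-349.7]); ty=-6.5
def rz(a): return Ro.from_euler('z',a,degrees=True).as_matrix()[:2,:2]
def deck(x,y): return D+rz(dy)@[x,y]
def tray(x,y): return T+rz(ty)@[x,y]
def go(*pts):
    """pts: (x,y,z,yaw_deg) -> tool shifts cm and rotvec deg from the present pose"""
    s=ctrl.read_state(); A=Ro.from_euler('xyz',s['tool_rot']); p=np.array(s['eef_pos'])
    for q in pts:
        B=Ro.from_euler('xyz',[180,0,q[3]],degrees=True)
        print(np.round(np.r_[A.inv().apply(np.array(q[:3])-p)/10,(A.inv()*B).as_rotvec(degrees=True)],2).tolist())
    print('pos',np.round(p,1),'rpy',np.degrees(s['tool_rot']).round(2),'F',np.round(s['force'],1),'w',round(float(s['width']),1),'t',round(float(s['clock']),1))
E
python3 - <<'E'
from h import *
b=deck(65,160);print(b,deck(-65,-160),deck(65,-160))
go((*b,200,93),(*b,110,93))
E
```

```text
[636.80868517 157.79242783] [ 523.79131483 -168.59242783] [ 653.61196491 -161.76609543]
[-53.6, -27.1, 0.0, -0.09, 0.06, 65.7]
[-53.6, -27.09, 9.0, -0.09, 0.06, 65.7]
pos [235.9 605.  199.6] rpy [-179.9    0.   158.7] F [-0.3 -0.4  0. ] w 85.5 t 0.1
```

move_arm --pt "-4.5 -2.2 0 0 0 6" --pt "-9 -4.5 0 0 0 12" --pt "-13.5 -6.8 0 0 0 18" --pt "-18 -9 0 0 0 24" --pt "-22.5 -11.3 0 0 0 30" --pt "-27 -13.6 0 0 0 36" --pt "-31.5 -15.9 0 0 0 42" --pt "-36 -18.1 0 0 0 48" --pt "-40.5 -20.4 0 0 0 54" --pt "-45 -22.7 0 0 0 60" --pt "-49 -24.8 0 0 0 65.7" --pt "-52 -26.3 0 0 0 65.7" --pt "-53.6 -27.1 0 0 0 65.7" --pt "-53.6 -27.1 4 0 0 65.7" --pt "-53.6 -27.1 8 0 0 65.7" --pt "-53.6 -27.1 9 0 0 65.7" --pt "-53.6 -27.1 9 0 0 65.7" --pt "-53.6 -27.1 9 0 0 65.7" --grip 1

```text
clock: 1.9
eef_pos: [638.0, 159.3, 111.9]
tool_rot: [3.139, -0.001, 1.624]
force: [0.4, -0.8, 1.0]
width: 85.5
```

```bash
python3 - <<'E'
from h import *
b=deck(65,160)
go((*b,110,93),(*b,43,93))
im=snap('top'); im2=snap('scene')
a=proj('top',[[*b,77]])[0].astype(int);c=proj('scene',[[*b,77]])[0].astype(int);print(a,c)
f=lambda I,p:cv2.resize(I[p[1]-40:p[1]+40,p[0]-53:p[0]+53],(400,300),interpolation=cv2.INTER_CUBIC)
cv2.imwrite('pics/b1.png',cv2.cvtColor(np.hstack([f(im,a),f(im2,c)]),cv2.COLOR_RGB2BGR))
E
```

```text
[-0.14, -0.13, 0.19, 0.12, -0.03, 0.05]
[-0.14, -0.14, 6.89, 0.12, -0.03, 0.05]
pos [638.  159.3 111.9] rpy [ 1.7988e+02 -3.0000e-02  9.3050e+01] F [ 0.4 -0.8  1. ] w 85.5 t 1.9
[250 142] [410 209]
```

View pics/b1.png

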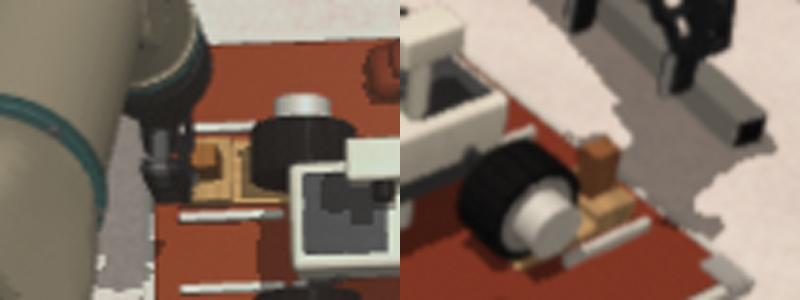

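```bash
python3 - <<'E'
from h import *
go((*deck(65,160),110,93))
for n in('top','scene'): print(n,proj(n,[[638,159.3,112],[636.8,157.8,77]]))
im=snap('top','t2'); im2=snap('scene','s2')
cv2.imwrite('pics/v2.png',cv2.cvtColor(np.hstack([im[90:290,160:426],im2[100:300,300:566]]),cv2.COLOR_RGB2BGR))
E
python3 -c "
import cv2;i=cv2.imread('pics/v2.png');cv2.imwrite('pics/v2.png',cv2.resize(i,(798,300),interpolation=cv2.INTER_CUBIC))"
```

```text
[-0.12, -0.18, 0.26, 0.21, -0.05, 0.03]
pos [638.5 159.1 112.7] rpy [ 1.7979e+02 -5.0000e-02  9.3030e+01] F [ 0.1 -0.7  0.5] w 85.2 t 2.0
top [[247.74566653 138.44894187]
 [250.09259157 142.32209165]]
scene [[413.09211473 198.90976753]
 [410.32068835 209.01381897]]
```

View pics/v2.png

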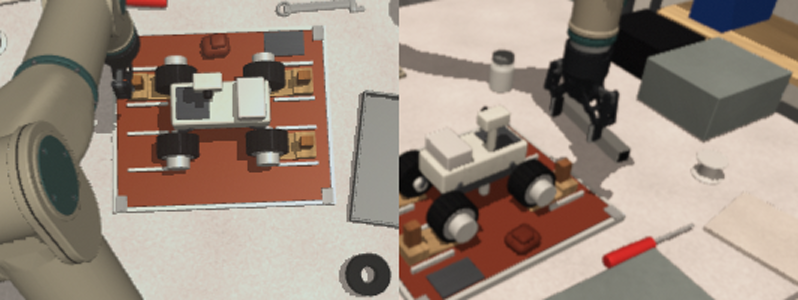

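```bash
python3 - <<'E'
from h import *
s=ctrl.read_state(); p=np.array(s['eef_pos']); A=Ro.from_euler('xyz',s['tool_rot']).as_matrix()
out=[]
for n,f,(x0,y0) in(('top','t2',(210,105)),('scene','s2',(370,140))):
    im=cv2.imread(f'pics/{f}.png'); c=cv2.resize(im[y0:y0+90,x0:x0+80],(400,450),interpolation=cv2.INTER_CUBIC)
    pts=[p+A@[0,sg*50,-13] for sg in(-1,1)]+[p]
    uv=proj(n,pts); print(n,uv.round(1).tolist())
    for (u,v),col in zip(uv,((255,0,0),(0,255,0),(255,0,255))): cv2.drawMarker(c,(int((u-x0+.5)*5),int((v-y0+.5)*5)),col,0,14,2)
    out.append(c)
cv2.imwrite('pics/v3.png',np.hstack(out))
E
```

```text
top [[247.4, 154.7], [246.9, 119.5], [247.9, 138.4]]
scene [[401.3, 185.8], [427.2, 204.8], [413.0, 198.9]]
```

View pics/v3.png

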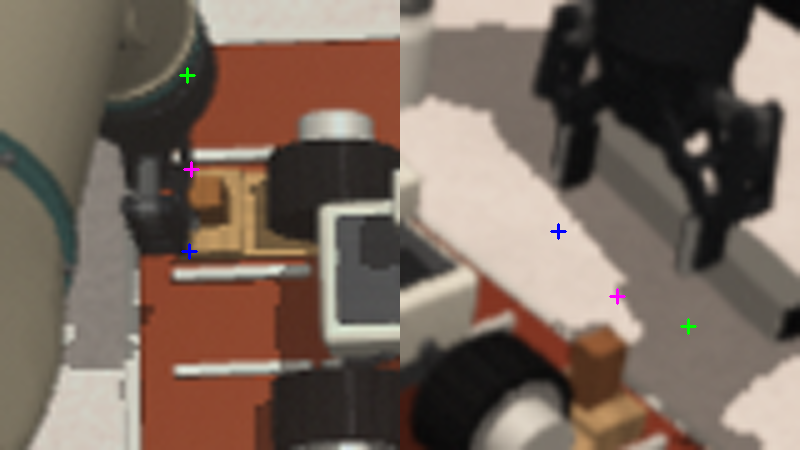

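The predicted finger tips (crosses) don't match the seen tips: in the scene crop they should be at (558,231) and (688,326) but are seen at (575,187) and (697,270). I'll shut the fingers here so the tip is a sharp point.

move_arm --pt "0 0 0 0 0 0" --pt "0 0 0 0 0 0" --pt "0 0 0 0 0 0" --pt "0 0 0 0 0 0" --pt "0 0 0 0 0 0" --pt "0 0 0 0 0 0" --pt "0 0 0 0 0 0" --pt "0 0 0 0 0 0" --pt "0 0 0 0 0 0" --pt "0 0 0 0 0 0" --grip -1

```text
clock: 3.1
eef_pos: [637.0, 158.4, 110.4]
tool_rot: [-3.142, -0.0, 1.623]
force: [0.1, -0.2, -1.2]
width: -0.1
```

```bash
python3 - <<'E'
from h import *
s=ctrl.read_state(); p=np.array(s['eef_pos']); A=Ro.from_euler('xyz',s['tool_rot']).as_matrix()
go((*deck(65,160),110,93))
out=[]
for n,f,(x0,y0) in(('top','t4',(210,105)),('scene','s4',(370,140))):
    snap(n,f);im=cv2.imread(f'pics/{f}.png'); c=cv2.resize(im[y0:y0+90,x0:x0+80],(400,450),interpolation=cv2.INTER_CUBIC)
    uv=proj(n,[p]); print(n,uv.round(1).tolist())
    for (u,v),col in zip(uv,((255,0,255),)): cv2.drawMarker(c,(int((u-x0+.5)*5),int((v-y0+.5)*5)),col,0,14,2)
    out.append(c)
cv2.imwrite('pics/v4.png',np.hstack(out))
E
```

```text
[-0.06, -0.02, 0.04, -0.01, -0.0, -0.01]
pos [637.  158.4 110.4] rpy [-179.99   -0.     92.99] F [ 0.1 -0.2 -1.2] w -0.1 t 3.1
top [[248.1, 139.0]]
scene [[412.5, 199.3]]
```

View pics/v4.png

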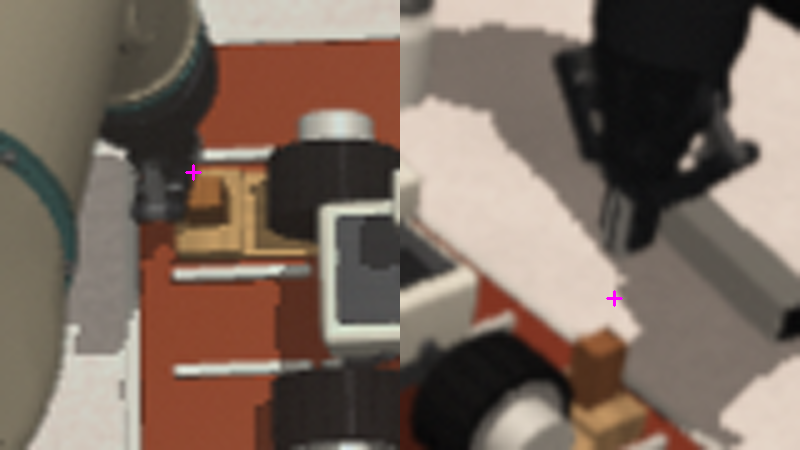

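```bash
python3 - <<'E'
from h import *
o,d=ray('scene',[[415.1,189.1]]); d=d[0]
for x in(627,637,647): print(o+d*(x-o[0])/d[0])
for z in(110,150,190,230): print(z,proj('top',[[637,158.4,z],[637,178,z],[600,158.4,z],[600,178,z]]).round(1).tolist())
E
```

```text
[627.         170.8117866  133.71424193]
[637.         160.42223233 143.40517203]
[647.         150.03267805 153.09610214]
110 [[248.2, 139.0], [241.1, 138.9], [247.6, 151.9], [240.6, 151.8]]
150 [[246.0, 134.8], [238.7, 134.7], [245.4, 148.2], [238.1, 148.0]]
190 [[243.6, 130.4], [236.1, 130.3], [243.0, 144.1], [235.5, 144.0]]
230 [[241.1, 125.7], [233.3, 125.5], [240.5, 139.9], [232.7, 139.7]]
```

The shut tip is seen at scene crop (628,248), about 10 px above where the reported pose puts it. That fits a tip about 30 mm higher than reported. I'll lower to a reported z of 80 and check against the post.

move_arm --pt "0 0 0.8 0 0 0" --pt "0 0 1.6 0 0 0" --pt "0 0 2.4 0 0 0" --pt "0 0 2.8 0 0 0" --pt "0 0 3.0 0 0 0" --pt "0 0 3.0 0 0 0" --pt "0 0 3.0 0 0 0"

```text
clock: 3.9
eef_pos: [637.3, 158.4, 80.6]
tool_rot: [3.141, -0.0, 1.623]
force: [0.1, 1.0, -0.7]
width: 0.1
```

```bash
python3 - <<'E'
from h import *
s=ctrl.read_state(); p=np.array(s['eef_pos'])
go((*deck(65,160),110,93))
out=[]
for n,f,(x0,y0) in(('top','t5',(210,105)),('scene','s5',(370,140))):
    snap(n,f);im=cv2.imread(f'pics/{f}.png'); c=cv2.resize(im[y0:y0+90,x0:x0+80],(400,450),interpolation=cv2.INTER_CUBIC)
    uv=proj(n,[p]); print(n,uv.round(1).tolist())
    for (u,v),col in zip(uv,((255,0,255),)): cv2.drawMarker(c,(int((u-x0+.5)*5),int((v-y0+.5)*5)),col,0,14,2)
    out.append(c)
cv2.imwrite('pics/v5.png',np.hstack(out))
E
```

```text
[-0.06, -0.05, -2.94, 0.02, -0.01, -0.01]
pos [637.3 158.4  80.6] rpy [ 1.7998e+02 -1.0000e-02  9.2990e+01] F [ 0.1  1.  -0.7] w 0.1 t 3.9
top [[249.7, 141.8]]
scene [[410.8, 208.0]]
```

View pics/v5.png

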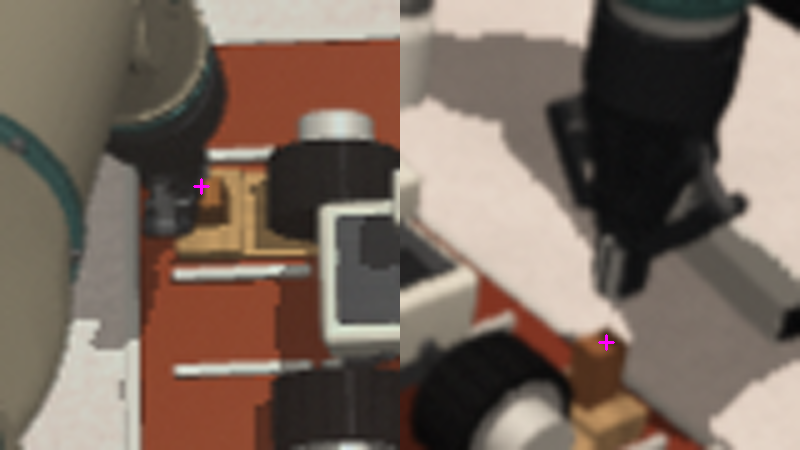

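move_arm --pt "0 0 0.3 0 0 0" --pt "0 0 0.5 0 0 0" --pt "0 0 0.5 0 0 0"

```text
clock: 4.3
eef_pos: [636.7, 158.4, 75.0]
tool_rot: [-3.141, 0.0, 1.623]
force: [-0.7, 0.7, 0.7]
width: -0.0
```

move_arm --pt "0 0 0.3 0 0 0" --pt "0 0 0.5 0 0 0" --pt "0 0 0.5 0 0 0"

```text
clock: 4.6
eef_pos: [636.7, 158.4, 69.9]
tool_rot: [-3.141, 0.0, 1.623]
force: [0.5, -0.4, 0.8]
width: 0.3
```

move_arm --pt "0 0 0.3 0 0 0" --pt "0 0 0.7 0 0 0" --pt "0 0 1.0 0 0 0" --pt "0 0 1.0 0 0 0"

```text
clock: 5.0
eef_pos: [636.5, 158.3, 59.7]
tool_rot: [-3.14, 0.0, 1.623]
force: [0.7, 0.0, -0.8]
width: -0.3
```

```bash
python3 - <<'E'
from h import *
s=ctrl.read_state(); p=np.array(s['eef_pos'])
go((*deck(65,160),110,93))
out=[]
for n,f,(x0,y0) in(('top','t6',(210,105)),('scene','s6',(370,140))):
    snap(n,f);im=cv2.imread(f'pics/{f}.png'); c=cv2.resize(im[y0:y0+90,x0:x0+80],(400,450),interpolation=cv2.INTER_CUBIC)
    out.append(c)
cv2.imwrite('pics/v6.png',np.hstack(out))
E
```

```text
[-0.05, 0.02, -5.03, -0.07, 0.01, -0.0]
pos [636.5 158.3  59.7] rpy [-1.7993e+02  1.0000e-02  9.3000e+01] F [ 0.7  0.  -0.8] w -0.3 t 5.0
```

View pics/v6.png

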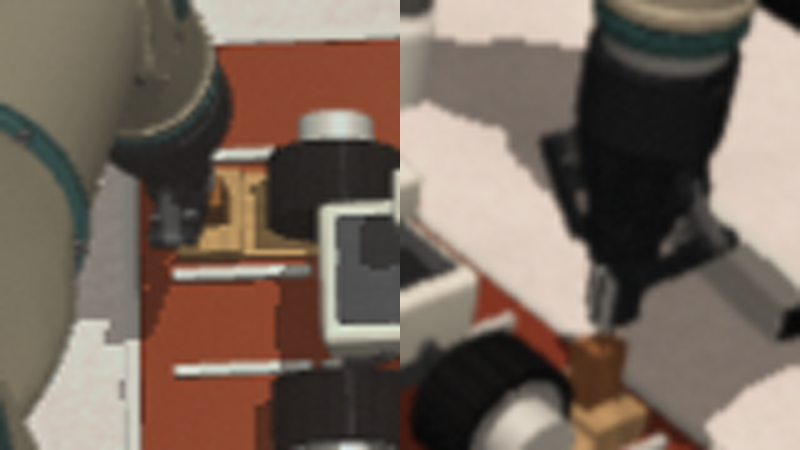

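move_arm --pt "0 0 0.3 0 0 0" --pt "0 0 0.5 0 0 0" --pt "0 0 0.5 0 0 0"

```text
clock: 5.4
eef_pos: [636.7, 158.4, 55.0]
tool_rot: [-3.141, 0.0, 1.623]
force: [0.5, -0.8, 0.1]
width: -0.1
```

move_arm --pt "0 0 0.2 0 0 0" --pt "0 0 0.4 0 0 0" --pt "0 0 0.4 0 0 0"

```text
clock: 5.7
eef_pos: [636.8, 158.4, 51.0]
tool_rot: [-3.141, 0.0, 1.623]
force: [-0.1, 0.2, 0.2]
width: -0.1
```

move_arm --pt "0 0 0.2 0 0 0" --pt "0 0 0.3 0 0 0" --pt "0 0 0.3 0 0 0"

```text
clock: 6.0
eef_pos: [636.9, 158.4, 48.2]
tool_rot: [-3.141, 0.0, 1.623]
force: [0.0, -0.2, -0.3]
width: 0.2
```

move_arm --pt "0 0 0.2 0 0 0" --pt "0 0 0.3 0 0 0" --pt "0 0 0.3 0 0 0"

```text
clock: 6.3
eef_pos: [637.3, 158.4, 46.3]
tool_rot: [3.141, -0.0, 1.623]
force: [-1.5, -0.1, 5.8]
width: 0.3
```

```bash
python3 - <<'E'
from h import *
s=ctrl.read_state(); p=np.array(s['eef_pos'])
go((*deck(65,160),110,93))
out=[]
for n,f,(x0,y0) in(('top','t7',(210,105)),('scene','s7',(370,140))):
    snap(n,f);im=cv2.imread(f'pics/{f}.png'); c=cv2.resize(im[y0:y0+90,x0:x0+80],(400,450),interpolation=cv2.INTER_CUBIC)
    out.append(c)
cv2.imwrite('pics/v7.png',np.hstack(out))
E
```

```text
[-0.06, -0.05, -6.37, 0.03, -0.02, -0.01]
pos [637.3 158.4  46.3] rpy [ 1.7997e+02 -2.0000e-02  9.2990e+01] F [-1.5 -0.1  5.8] w 0.3 t 6.3
```

View pics/v7.png

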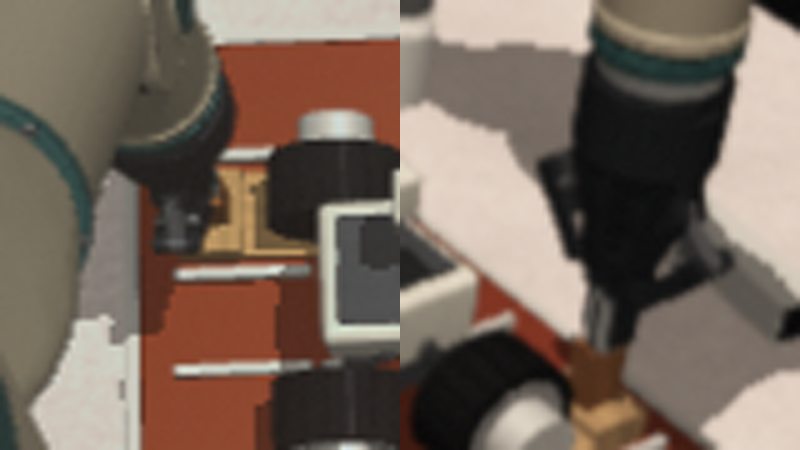

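Contact with the post top (true z 77) came at a reported z of about 46.5, so true tip z = reported + 30. Laterally the tip sits on the post (scene crop 605,345). I'll use that offset from here on: back up, open, descend, grip.

move_arm --pt "0 0 -1.5 0 0 0" --pt "0 0 -2.5 0 0 0" --pt "0 0 -2.5 0 0 0" --pt "0 0 -2.5 0 0 0" --pt "0 0 -2.5 0 0 0" --pt "0 0 -2.5 0 0 0" --pt "0 0 -2.5 0 0 0" --pt "0 0 -2.5 0 0 0" --pt "0 0 -2.5 0 0 0" --pt "0 0 -2.5 0 0 0" --pt "0 0 -1.5 0 0 0" --pt "0 0 0 0 0 0" --pt "0 0 1.2 0 0 0" --pt "0 0 2.2 0 0 0" --pt "0 0 3 0 0 0" --pt "0 0 3 0 0 0" --grip 1

```text
clock: 8.0
eef_pos: [635.9, 158.1, 13.6]
tool_rot: [-3.139, 0.001, 1.623]
force: [-0.3, 0.0, 0.8]
width: 85.3
```

move_arm --pt "0 0 0 0 0 0" --pt "0 0 0 0 0 0" --pt "0 0 0 0 0 0" --pt "0 0 0 0 0 0" --pt "0 0 0 0 0 0" --pt "0 0 0 0 0 0" --pt "0 0 0 0 0 0" --pt "0 0 0 0 0 0" --pt "0 0 0 0 0 0" --pt "0 0 0 0 0 0" --grip -1

```text
clock: 9.0
eef_pos: [635.8, 158.6, 15.9]
tool_rot: [-3.139, -0.001, 1.622]
force: [-4.0, -0.5, 5.6]
width: 16.9
```

Gripped (16.9 mm). Next a lateral test; tool +x is the outward direction for b, tool y is lateral.

move_arm --pt "0 0.25 0 0 0 0" --pt "0 0.5 0 0 0 0" --pt "0 0.5 0 0 0 0" --pt "0 0.5 0 0 0 0"

```text
clock: 9.4
eef_pos: [635.8, 158.6, 16.0]
tool_rot: [-3.13, -0.001, 1.622]
force: [-14.2, -0.5, 15.2]
width: 17.2
```

move_arm --pt "0 -0.25 0 0 0 0" --pt "0 -0.5 0 0 0 0" --pt "0 -0.75 0 0 0 0" --pt "0 -1.0 0 0 0 0" --pt "0 -1.0 0 0 0 0" --pt "0 -1.0 0 0 0 0"

```text
clock: 10.0
eef_pos: [634.8, 158.6, 16.0]
tool_rot: [3.136, -0.0, 1.625]
force: [4.8, 0.5, 0.4]
width: 17.5
```

The arm is compliant (about 2 N/mm), so friction sticks the chock unless the lateral command overshoots. I'll raise the z target slightly and use ±14 mm lateral commands.

move_arm --pt "0 -0.3 -0.3 0 0 0" --pt "0 -0.6 -0.3 0 0 0" --pt "0 -0.9 -0.3 0 0 0" --pt "0 -0.9 -0.3 0 0 0" --pt "0 -0.9 -0.3 0 0 0"

```text
clock: 10.5
eef_pos: [627.6, 157.9, 18.3]
tool_rot: [3.133, 0.0, 1.625]
force: [9.5, 0.4, -7.9]
width: 17.0
```

move_arm --pt "0 0.5 0 0 0 0" --pt "0 1.0 0 0 0 0" --pt "0 1.5 0 0 0 0" --pt "0 2.0 0 0 0 0" --pt "0 2.5 0 0 0 0" --pt "0 2.8 0 0 0 0" --pt "0 2.8 0 0 0 0"

```text
clock: 11.2
eef_pos: [641.7, 160.1, 16.7]
tool_rot: [-3.123, -0.002, 1.621]
force: [-15.3, 2.3, 6.9]
width: 17.1
```

move_arm --pt "0 -0.9 0 0 0 0" --pt "0.05 -1.9 0 0 0 0" --pt "0.15 -2.8 0 0 0 0" --pt "0.15 -2.8 0 0 0 0" --pt "0.15 -1.9 0 0 0 0" --pt "0.2 -0.9 0 0 0 0" --pt "0.3 0 0 0 0 0" --pt "0.3 0 0 0 0 0" --pt "0.3 -0.9 0 0 0 0" --pt "0.35 -1.9 0 0 0 0" --pt "0.45 -2.8 0 0 0 0" --pt "0.45 -2.8 0 0 0 0" --pt "0.45 -1.9 0 0 0 0" --pt "0.5 -0.9 0 0 0 0" --pt "0.6 0 0 0 0 0" --pt "0.6 0 0 0 0 0"

```text
clock: 12.8
eef_pos: [642.8, 165.2, 17.0]
tool_rot: [-3.125, -0.001, 1.621]
force: [-13.4, 0.9, 4.0]
width: 17.5
```

```bash
python3 - <<'E'
from h import *
go((*deck(65,160),110,93))
out=[]
for n,f,(x0,y0) in(('scene','s8',(370,140)),):
    snap(n,f);im=cv2.imread(f'pics/{f}.png'); 
a,b=cv2.imread('pics/s7.png'),cv2.imread('pics/s8.png')
out=[cv2.resize(i[180:250,360:440],(400,350),interpolation=cv2.INTER_CUBIC) for i in(a,b)]
cv2.imwrite('pics/v8.png',np.hstack(out))
E
```

```text
[-0.7, -0.79, -9.28, -0.96, -0.04, -0.13]
pos [642.8 165.2  17. ] rpy [-1.7904e+02 -3.0000e-02  9.2870e+01] F [-13.4   0.9   4. ] w 17.5 t 12.8
```

View pics/v8.png

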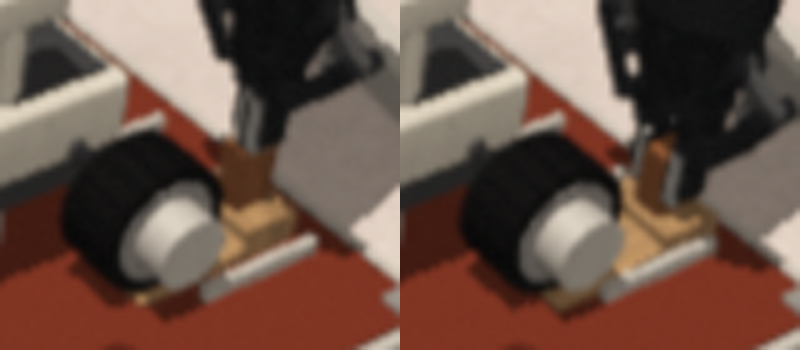

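The scene crop shows the chock moved out and the wheel at the same place in both frames (hub about (180,245)). I'll continue.

move_arm --pt "0 -1.2 0 0 0 0" --pt "0.1 -2.8 0 0 0 0" --pt "0.18 -2.8 0 0 0 0" --pt "0.18 -1.6 0 0 0 0" --pt "0.28 0 0 0 0 0" --pt "0.36 0 0 0 0 0" --pt "0.36 -1.2 0 0 0 0" --pt "0.46 -2.8 0 0 0 0" --pt "0.54 -2.8 0 0 0 0" --pt "0.54 -1.6 0 0 0 0" --pt "0.64 0 0 0 0 0" --pt "0.72 0 0 0 0 0" --pt "0.72 -1.2 0 0 0 0" --pt "0.82 -2.8 0 0 0 0" --pt "0.9 -2.8 0 0 0 0" --pt "0.9 -1.6 0 0 0 0" --pt "1.0 0 0 0 0 0" --pt "1.08 0 0 0 0 0"

```text
clock: 14.65
eef_pos: [642.9, 175.0, 17.1]
tool_rot: [-3.125, 0.001, 1.621]
force: [-12.4, -2.8, 4.2]
width: 16.9
```

move_arm --pt "0 -1.2 0 0 0 0" --pt "0.1 -2.8 0 0 0 0" --pt "0.18 -2.8 0 0 0 0" --pt "0.18 -1.6 0 0 0 0" --pt "0.28 0 0 0 0 0" --pt "0.36 0 0 0 0 0" --pt "0.36 -1.2 0 0 0 0" --pt "0.46 -2.8 0 0 0 0" --pt "0.54 -2.8 0 0 0 0" --pt "0.54 -1.6 0 0 0 0" --pt "0.64 0 0 0 0 0" --pt "0.72 0 0 0 0 0" --pt "0.72 -1.2 0 0 0 0" --pt "0.82 -2.8 0 0 0 0" --pt "0.9 -2.8 0 0 0 0" --pt "0.9 -1.6 0 0 0 0" --pt "1.0 0 0 0 0 0" --pt "1.08 0 0 0 0 0"

```text
clock: 16.45
eef_pos: [642.4, 186.7, 17.6]
tool_rot: [-3.125, -0.0, 1.623]
force: [-14.1, 0.2, 8.4]
width: 17.4
```

move_arm --pt "0 -1.2 0 0 0 0" --pt "0.1 -2.8 0 0 0 0" --pt "0.18 -2.8 0 0 0 0" --pt "0.18 -1.6 0 0 0 0" --pt "0.28 0 0 0 0 0" --pt "0.36 0 0 0 0 0" --pt "0.36 -1.2 0 0 0 0" --pt "0.46 -2.8 0 0 0 0" --pt "0.54 -2.8 0 0 0 0" --pt "0.54 -1.6 0 0 0 0" --pt "0.64 0 0 0 0 0" --pt "0.72 0 0 0 0 0" --pt "0.72 -1.2 0 0 0 0" --pt "0.82 -2.8 0 0 0 0" --pt "0.9 -2.8 0 0 0 0" --pt "0.9 -1.6 0 0 0 0" --pt "1.0 0 0 0 0 0" --pt "1.08 0 0 0 0 0"

```text
clock: 18.25
eef_pos: [642.0, 196.3, 17.9]
tool_rot: [-3.125, 0.001, 1.622]
force: [-14.8, -2.2, 10.5]
width: 16.8
```

move_arm --pt "0 -0.7 0 0 0 0" --pt "0.1 -1.4 0 0 0 0" --pt "0.2 -1.4 0 0 0 0" --pt "0.2 -1.4 0 0 0 0"

```text
clock: 18.65
eef_pos: [635.4, 199.3, 18.6]
tool_rot: [3.141, -0.0, 1.624]
force: [0.1, -0.7, -1.2]
width: 17.3
```

Free (lateral force about 0). Draw clear, lift and carry.

move_arm --pt "1 0 -0.3 0 0 0" --pt "2.5 0 -0.4 0 0 0" --pt "4 0 -0.5 0 0 0" --pt "5.5 0 -0.8 0 0 0" --pt "6 0 -3 0 0 0" --pt "6 0 -6 0 0 0" --pt "6 0 -9 0 0 0" --pt "6 0 -12 0 0 0" --pt "6 0 -15 0 0 0" --pt "6 0 -15 0 0 0" --pt "6 0 -15 0 0 0"

```text
clock: 19.75
eef_pos: [631.6, 260.1, 168.8]
tool_rot: [3.141, -0.001, 1.624]
force: [-0.0, -0.6, -2.1]
width: 17.1
```

```bash
python3 - <<'E'
from h import *
t=tray(75,35)
go((450,230,165,93),(450,-100,165,93),(*t,165,83.5),(*t,60,83.5),(*t,8,83.5)); print(t)
im=snap('scene'); im2=snap('top')
cv2.imwrite('pics/v9.png',cv2.cvtColor(np.hstack([im[60:310,280:580],im2[60:310,120:420]]),cv2.COLOR_RGB2BGR))
E
```

```text
[-2.03, -18.29, 0.37, 0.04, -0.05, 0.07]
[-34.98, -20.06, 0.33, 0.04, -0.05, 0.07]
[-57.98, -8.46, 0.32, 0.04, -0.06, 9.57]
[-57.99, -8.47, 10.82, 0.04, -0.06, 9.57]
[-58.0, -8.47, 16.02, 0.04, -0.06, 9.57]
pos [631.6 260.1 168.8] rpy [ 1.7996e+02 -5.0000e-02  9.3070e+01] F [-0.  -0.6 -2.1] w 17.1 t 19.8
[ 578.18000166 -323.41522608]
```

View pics/v9.png

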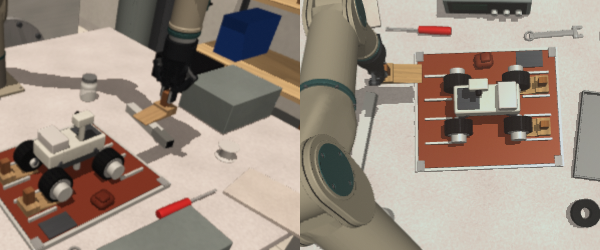

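Chock b is held level and clear of the rover (scene crop 160,115). Carry it round the near side.

move_arm --pt "-0.5 -4.5 0 0 0 0" --pt "-1 -9 0 0 0 0" --pt "-1.5 -13.5 0 0 0 0" --pt "-3 -17.8 0 0 0 0" --pt "-7 -18.7 0 0 0 0" --pt "-11.5 -19 0 0 0 0" --pt "-16 -19.2 0 0 0 0" --pt "-20.5 -19.5 0 0 0 0" --pt "-25 -19.6 0 0 0 0" --pt "-30 -19.8 0 0 0 0" --pt "-35 -19.5 0 0 0 0" --pt "-39 -17.5 0 0 0 2" --pt "-43 -15.5 0 0 0 4" --pt "-47 -13.5 0 0 0 6" --pt "-51 -11.8 0 0 0 8" --pt "-55 -9.9 0 0 0 9.5" --pt "-58 -8.5 0 0 0 9.5" --pt "-58 -8.5 0 0 0 9.5" --pt "-58 -8.5 0 0 0 9.5" --pt "-58 -8.5 0 0 0 9.5"

```text
clock: 21.85
eef_pos: [576.4, -322.9, 167.0]
tool_rot: [-3.139, -0.002, 1.458]
force: [-0.6, -0.1, -1.4]
width: 16.7
```

```bash
python3 - <<'E'
from h import *
t=tray(75,35)
go((*t,60,83.5),(*t,20,83.5),(*t,8,83.5))
im=snap('scene'); im2=snap('top')
cv2.imwrite('pics/v10.png',cv2.cvtColor(np.hstack([im[130:330,120:420],im2[60:260,340:640]]),cv2.COLOR_RGB2BGR))
E
```

```text
[-0.06, 0.21, 10.7, -0.16, -0.13, 0.05]
[-0.07, 0.22, 14.7, -0.16, -0.13, 0.05]
[-0.07, 0.22, 15.9, -0.16, -0.13, 0.05]
pos [ 576.4 -322.9  167. ] rpy [-1.7984e+02 -1.3000e-01  8.3550e+01] F [-0.6 -0.1 -1.4] w 16.7 t 21.9
```

View pics/v10.png

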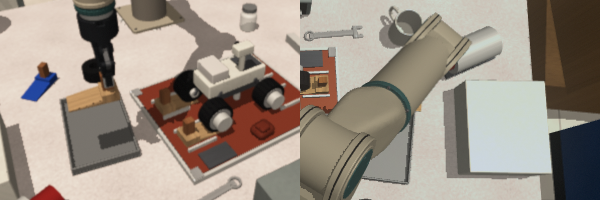

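Chock b is over the tray (scene crop 95,95). 14 pictures viewed so far, so most further checks will be numeric. Lower gently.

move_arm --pt "-0.1 0.2 4 0 0 0" --pt "-0.1 0.2 8 0 0 0" --pt "-0.1 0.2 11 0 0 0" --pt "-0.1 0.2 13 0 0 0" --pt "-0.1 0.2 14 0 0 0" --pt "-0.1 0.2 14.6 0 0 0" --pt "-0.1 0.2 15.2 0 0 0" --pt "-0.1 0.2 15.6 0 0 0" --pt "-0.1 0.2 15.6 0 0 0" --pt "-0.1 0.2 15.6 0 0 0"

```text
clock: 22.95
eef_pos: [579.5, -326.5, 13.0]
tool_rot: [3.141, 0.0, 1.457]
force: [-0.1, 0.2, -3.0]
width: 16.9
```

move_arm --pt "0 0 0.2 0 0 0" --pt "0 0 0.4 0 0 0" --pt "0 0 0.4 0 0 0" --pt "0 0 0.4 0 0 0"

```text
clock: 23.35
eef_pos: [579.0, -326.2, 8.3]
tool_rot: [-3.141, -0.0, 1.457]
force: [-0.2, -1.0, -1.7]
width: 17.0
```

move_arm --pt "0 0 0.2 0 0 0" --pt "0 0 0.3 0 0 0" --pt "0 0 0.3 0 0 0"

```text
clock: 23.65
eef_pos: [579.4, -326.3, 7.5]
tool_rot: [3.141, -0.0, 1.457]
force: [-4.0, 2.9, 11.7]
width: 17.0
```

move_arm --pt "0 0 0.1 0 0 0" --pt "0 0 0.2 0 0 0" --pt "0 0 0.2 0 0 0"

```text
clock: 23.95
eef_pos: [579.4, -326.3, 7.5]
tool_rot: [3.14, -0.001, 1.458]
force: [-6.2, 5.7, 23.5]
width: 16.9
```

move_arm --pt "0 0 -0.7 0 0 0" --pt "0 0 -0.7 0 0 0" --pt "0 0 -0.7 0 0 0" --pt "0 0 -0.7 0 0 0" --pt "0 0 -0.7 0 0 0" --pt "0 0 -0.7 0 0 0" --pt "0 0 -0.7 0 0 0" --pt "0 0 -0.7 0 0 0" --pt "0 0 -4 0 0 0" --pt "0 0 -8 0 0 0" --pt "0 0 -12 0 0 0" --pt "0 0 -12 0 0 0" --pt "0 0 -12 0 0 0" --grip 1

```text
clock: 25.25
eef_pos: [579.7, -326.4, 124.5]
tool_rot: [3.139, 0.001, 1.457]
force: [-0.9, -0.2, -1.3]
width: 85.2
```

```bash
python3 - <<'E'
from h import *
t=deck(63,-160)
go((*t,110,93),(*t,15,93))
im=snap('scene','s11');hsv=cv2.cvtColor(im,cv2.COLOR_RGB2HSV)
# refine posts in scene: project predicted post-top edges
for k in((65,-160),(-65,-160)): print(proj('scene',[[*deck(*k),77]]).round(1))
m=((hsv[...,0]<14)&(hsv[...,0]>6)&(hsv[...,1]>120)&(hsv[...,2]>90)).astype(np.uint8)
n,L,st,c=cv2.connectedComponentsWithStats(m)
for s,cc in zip(st,c):
    if 20<s[4]<3000: print(s,cc.round(1))
E
```

```text
[17.17, 5.28, 1.46, 0.12, 0.04, -9.5]
[17.17, 5.26, 10.96, 0.12, 0.04, -9.5]
pos [ 579.7 -326.4  124.5] rpy [1.7988e+02 3.0000e-02 8.3500e+01] F [-0.9 -0.2 -1.3] w 85.2 t 25.2
[[309.9 251. ]]
[[284.9 220.9]]
[579  37  17  25  83] [587.8  48. ]
[591  40  15  27  92] [598.   51.7]
[609  43  10  14  40] [613.5  49.3]
[605  60  13  11  48] [609.9  64.1]
[614 153  12  20  34] [619.6 162.3]
[158 193   8  14  55] [161.3 198.4]
[299 246  16  19 104] [307.3 251.5]
[228 254  13  18 119] [233.4 261.9]
[296 263  41  19  77] [312.5 270.6]
[616 270  22  27  59] [626.5 281.9]
```

move_arm --pt "4.5 1.3 0 0 0 -3" --pt "9 2.7 0 0 0 -6" --pt "13.5 4.1 0 0 0 -9.5" --pt "17.2 5.3 0 0 0 -9.5" --pt "17.2 5.3 3 0 0 -9.5" --pt "17.2 5.3 6 0 0 -9.5" --pt "17.2 5.3 8 0 0 -9.5" --pt "17.2 5.3 10 0 0 -9.5" --pt "17.2 5.3 10.8 0 0 -9.5" --pt "17.2 5.3 10.8 0 0 -9.5" --pt "17.2 5.3 10.8 0 0 -9.5"

```text
clock: 26.4
eef_pos: [651.3, -161.5, 15.4]
tool_rot: [-3.141, 0.0, 1.623]
force: [-1.1, 0.3, 0.1]
width: 85.3
```

move_arm --pt "0 0 0 0 0 0" --pt "0 0 0 0 0 0" --pt "0 0 0 0 0 0" --pt "0 0 0 0 0 0" --pt "0 0 0 0 0 0" --pt "0 0 0 0 0 0" --pt "0 0 0 0 0 0" --pt "0 0 0 0 0 0" --pt "0 0 0 0 0 0" --pt "0 0 0 0 0 0" --grip -1

```text
clock: 27.4
eef_pos: [650.6, -161.4, 15.9]
tool_rot: [-3.141, -0.0, 1.624]
force: [-2.5, 0.1, 6.0]
width: 17.0
```

move_arm --pt "0 0.5 -0.2 0 0 0" --pt "0 1.0 -0.2 0 0 0" --pt "0 1.5 -0.2 0 0 0" --pt "0 1.5 -0.2 0 0 0"

```text
clock: 27.8
eef_pos: [652.0, -161.3, 16.5]
tool_rot: [-3.115, -0.005, 1.623]
force: [-26.9, 2.0, 22.0]
width: 17.1
```

move_arm --pt "0 -1.2 0 0 0 0" --pt "-0.07 -2.8 0 0 0 0" --pt "-0.15 -2.8 0 0 0 0" --pt "-0.15 -1.6 0 0 0 0" --pt "-0.22 0 0 0 0 0" --pt "-0.3 0 0 0 0 0" --pt "-0.3 -1.2 0 0 0 0" --pt "-0.37 -2.8 0 0 0 0" --pt "-0.45 -2.8 0 0 0 0" --pt "-0.45 -1.6 0 0 0 0" --pt "-0.52 0 0 0 0 0" --pt "-0.6 0 0 0 0 0"

```text
clock: 29.0
eef_pos: [655.5, -165.7, 16.6]
tool_rot: [-3.119, -0.006, 1.625]
force: [-22.3, 3.1, 18.4]
width: 17.1
```

move_arm --pt "0.1 -0.7 0 0 0 0" --pt "0.1 -1.4 0 0 0 0" --pt "0.1 -2.1 0 0 0 0" --pt "0.1 -2.8 0 0 0 0" --pt "0.1 -2.8 0 0 0 0"

```text
clock: 29.5
eef_pos: [644.6, -166.7, 17.9]
tool_rot: [3.13, 0.002, 1.622]
force: [9.7, 0.3, -7.1]
width: 17.2
```

move_arm --pt "0 -0.4 0 0 0 0" --pt "0 0.8 0 0 0 0" --pt "-0.07 2.1 0 0 0 0" --pt "-0.13 2.1 0 0 0 0" --pt "-0.13 1.0 0 0 0 0" --pt "-0.2 -0.4 0 0 0 0" --pt "-0.26 -0.4 0 0 0 0" --pt "-0.26 0.8 0 0 0 0" --pt "-0.33 2.1 0 0 0 0" --pt "-0.39 2.1 0 0 0 0" --pt "-0.39 1.0 0 0 0 0" --pt "-0.46 -0.4 0 0 0 0" --pt "-0.52 -0.4 0 0 0 0"

```text
clock: 30.8
eef_pos: [644.2, -169.1, 18.4]
tool_rot: [3.124, -0.0, 1.624]
force: [15.4, 5.5, -9.6]
width: 17.3
```

move_arm --pt "0 1.2 0 0 0 0" --pt "-0.07 2.5 0 0 0 0" --pt "-0.13 2.5 0 0 0 0"

```text
clock: 31.1
eef_pos: [649.1, -169.7, 16.9]
tool_rot: [-3.12, -0.008, 1.626]
force: [-23.3, 7.1, 21.6]
width: 17.1
```

Fy is building up to 7 N, which is too much. Relax inward and raise z, which was adding load.

move_arm --pt "0.3 0 -0.3 0 0 0" --pt "0.3 -0.8 -0.4 0 0 0" --pt "0.3 -1.6 -0.4 0 0 0" --pt "0.3 -2.4 -0.4 0 0 0"

```text
clock: 31.5
eef_pos: [644.1, -169.5, 21.6]
tool_rot: [3.125, 0.002, 1.623]
force: [22.9, 2.9, -21.7]
width: 16.7
```

```bash
cat >> h.py <<'E'
def wheel(k,f='scene'):
    """outward drag estimate (mm) of the wheel hub by template match against the first picture"""
    ref=cv2.cvtColor(cv2.imread(f'pics/{f}0.png'),cv2.COLOR_BGR2GRAY); im=cv2.cvtColor(snap(f),cv2.COLOR_RGB2GRAY)
    x,y=dict(b=(107,85),d=(107,-85),c=(-107,-85))[k]; sg=np.sign(y)
    a,b=proj(f,[[*deck(x,y),60],[*deck(x,y+10*sg),60]]); g=(b-a)/10
    u,v=a.round().astype(int); w=9
    up=lambda I:cv2.resize(I,None,fx=4,fy=4,interpolation=cv2.INTER_CUBIC)
    T=up(ref[v-w:v+w,u-w:u+w]); S=up(im[v-w-6:v+w+6,u-w-6:u+w+6])
    r=cv2.matchTemplate(S,T,cv2.TM_CCOEFF_NORMED); _,mx,_,loc=cv2.minMaxLoc(r)
    s=(np.array(loc)/4-6); print('wheel',k,'px shift',s,'score',round(mx,2),'drag mm',round(float(s@g/(g@g)),1))
E
python3 - <<'E'
from h import *
go((*deck(65,-160),17,93)); wheel('d'); wheel('b')
E
```

```text
[0.73, 0.98, 0.47, 0.93, 0.14, -0.01]
pos [ 644.1 -169.5   21.6] rpy [1.7907e+02 1.4000e-01 9.2990e+01] F [ 22.9   2.9 -21.7] w 16.7 t 31.5
wheel d px shift [-0.25  0.  ] score 0.99 drag mm 0.6
wheel b px shift [-0.75  1.5 ] score 0.9 drag mm -4.1
```

Wheel d has been dragged only about 0.6 mm. The z force follows Fx (arm cross-coupling), so I'll lower z on the − strokes and raise it on the + strokes.

move_arm --pt "0 0 0.4 0 0 0" --pt "0 0.8 0.2 0 0 0" --pt "0 1.6 0 0 0 0" --pt "0 2.4 -0.1 0 0 0" --pt "0 2.4 -0.1 0 0 0"

```text
clock: 32.1
eef_pos: [653.7, -170.0, 20.0]
tool_rot: [-3.129, -0.001, 1.625]
force: [-8.4, -0.2, -5.1]
width: 17.0
```

move_arm --pt "0 -0.8 0.1 0 0 0" --pt "0 -1.6 0.3 0 0 0" --pt "0 -2.2 0.5 0 0 0" --pt "0 -2.2 0.5 0 0 0"

```text
clock: 32.5
eef_pos: [645.3, -171.3, 20.1]
tool_rot: [3.126, 0.003, 1.619]
force: [10.4, 0.8, -2.6]
width: 17.0
```

move_arm --pt "0 1.2 -0.2 0 0 0" --pt "-0.1 2.5 -0.4 0 0 0" --pt "-0.17 2.5 -0.4 0 0 0" --pt "-0.17 1.2 -0.2 0 0 0" --pt "-0.27 0 0 0 0 0" --pt "-0.34 0 0 0 0 0" --pt "-0.34 1.2 -0.2 0 0 0" --pt "-0.44 2.5 -0.4 0 0 0" --pt "-0.51 2.5 -0.4 0 0 0" --pt "-0.51 1.2 -0.2 0 0 0" --pt "-0.61 0 0 0 0 0" --pt "-0.68 0 0 0 0 0"

```text
clock: 33.7
eef_pos: [645.2, -176.7, 19.8]
tool_rot: [3.127, 0.001, 1.621]
force: [9.7, 1.6, -3.7]
width: 17.1
```

```bash
python3 - <<'E'
from h import *
go((*deck(65,-160),17,93)); wheel('d')
E
```

```text
[1.45, 0.92, 0.3, 0.85, 0.08, -0.11]
pos [ 645.2 -176.7   19.8] rpy [1.7915e+02 8.0000e-02 9.2890e+01] F [ 9.7  1.6 -3.7] w 17.1 t 33.7
wheel d px shift [-0.25  0.5 ] score 0.99 drag mm 1.2
```

Good: drag is only about 1 mm. Continue.

move_arm --pt "0 1.2 -0.2 0 0 0" --pt "-0.1 2.5 -0.4 0 0 0" --pt "-0.17 2.5 -0.4 0 0 0" --pt "-0.17 1.2 -0.2 0 0 0" --pt "-0.27 0 0 0 0 0" --pt "-0.34 0 0 0 0 0" --pt "-0.34 1.2 -0.2 0 0 0" --pt "-0.44 2.5 -0.4 0 0 0" --pt "-0.51 2.5 -0.4 0 0 0" --pt "-0.51 1.2 -0.2 0 0 0" --pt "-0.61 0 0 0 0 0" --pt "-0.68 0 0 0 0 0" --pt "-0.68 1.2 -0.2 0 0 0" --pt "-0.78 2.5 -0.4 0 0 0" --pt "-0.85 2.5 -0.4 0 0 0" --pt "-0.85 1.2 -0.2 0 0 0" --pt "-0.95 0 0 0 0 0" --pt "-1.02 0 0 0 0 0"

```text
clock: 35.55
eef_pos: [645.5, -187.8, 20.1]
tool_rot: [3.127, 0.002, 1.621]
force: [8.8, 0.6, -1.9]
width: 17.1
```

move_arm --pt "0 1.2 -0.2 0 0 0" --pt "-0.1 2.5 -0.4 0 0 0" --pt "-0.17 2.5 -0.4 0 0 0" --pt "-0.17 1.2 -0.2 0 0 0" --pt "-0.27 0 0 0 0 0" --pt "-0.34 0 0 0 0 0" --pt "-0.34 1.2 -0.2 0 0 0" --pt "-0.44 2.5 -0.4 0 0 0" --pt "-0.51 2.5 -0.4 0 0 0" --pt "-0.51 1.2 -0.2 0 0 0" --pt "-0.61 0 0 0 0 0" --pt "-0.68 0 0 0 0 0" --pt "-0.68 1.2 -0.2 0 0 0" --pt "-0.78 2.5 -0.4 0 0 0" --pt "-0.85 2.5 -0.4 0 0 0" --pt "-0.85 1.2 -0.2 0 0 0" --pt "-0.95 0 0 0 0 0" --pt "-1.02 0 0 0 0 0"

```text
clock: 37.35
eef_pos: [646.0, -196.1, 19.9]
tool_rot: [3.127, 0.0, 1.622]
force: [8.7, 3.5, -1.9]
width: 17.1
```

move_arm --pt "0 1.2 -0.2 0 0 0" --pt "-0.1 2.5 -0.4 0 0 0" --pt "-0.17 2.5 -0.4 0 0 0" --pt "-0.17 1.2 -0.2 0 0 0" --pt "-0.27 0 0 0 0 0" --pt "-0.34 0 0 0 0 0" --pt "-0.34 1.2 -0.2 0 0 0" --pt "-0.44 2.5 -0.4 0 0 0" --pt "-0.51 2.5 -0.4 0 0 0" --pt "-0.51 1.2 -0.2 0 0 0" --pt "-0.6 1.2 -0.2 0 0 0" --pt "-0.6 1.2 -0.2 0 0 0"

```text
clock: 38.55
eef_pos: [652.3, -203.6, 20.1]
tool_rot: [3.14, 0.001, 1.622]
force: [0.0, 0.3, -0.6]
width: 17.1
```

move_arm --pt "-1 0 -0.1 0 0 0" --pt "-2.5 0 -0.2 0 0 0" --pt "-4 0 -0.3 0 0 0" --pt "-5.5 0 -0.5 0 0 0" --pt "-6 0 -3 0 0 0" --pt "-6 0 -6 0 0 0" --pt "-6 0 -9 0 0 0" --pt "-6 0 -11 0 0 0" --pt "-6 0 -11 0 0 0" --pt "-6 0 -11 0 0 0"

```text
clock: 39.55
eef_pos: [654.2, -264.0, 129.1]
tool_rot: [-3.141, 0.0, 1.622]
force: [-0.3, 0.7, -1.5]
width: 16.9
```

```bash
python3 - <<'E'
from h import *
t=tray(0,-35)
go((*t,128,83.5),(*t,20,83.5),(*t,10,83.5)); print(t)
E
```

```text
[-11.22, -16.44, 0.11, -0.01, 0.01, 9.44]
[-11.22, -16.44, 10.91, -0.01, 0.01, 9.44]
[-11.22, -16.44, 11.91, -0.01, 0.01, 9.44]
pos [ 654.2 -264.   129.1] rpy [-1.7999e+02  1.0000e-02  9.2940e+01] F [-0.3  0.7 -1.5] w 16.9 t 39.5
[ 495.73788752 -384.47501495]
```

move_arm --pt "-2.8 -4 0 0 0 2.4" --pt "-5.6 -8.2 0 0 0 4.8" --pt "-8.4 -12.3 0 0 0 7.2" --pt "-11.2 -16.4 0 0 0 9.4" --pt "-11.2 -16.4 1 0 0 9.4" --pt "-11.2 -16.4 4 0 0 9.4" --pt "-11.2 -16.4 7 0 0 9.4" --pt "-11.2 -16.4 9.5 0 0 9.4" --pt "-11.2 -16.4 10.6 0 0 9.4" --pt "-11.2 -16.4 11.3 0 0 9.4" --pt "-11.2 -16.4 11.6 0 0 9.4" --pt "-11.2 -16.4 11.6 0 0 9.4" --pt "-11.2 -16.4 11.6 0 0 9.4"

```text
clock: 40.85
eef_pos: [497.3, -384.0, 14.4]
tool_rot: [3.14, 0.001, 1.459]
force: [0.2, -0.4, -2.1]
width: 17.1
```

move_arm --pt "0 0 0.2 0 0 0" --pt "0 0 0.4 0 0 0" --pt "0 0 0.6 0 0 0" --pt "0 0 0.6 0 0 0"

```text
clock: 41.25
eef_pos: [497.1, -384.4, 8.5]
tool_rot: [3.14, 0.001, 1.459]
force: [-1.0, -0.1, 6.9]
width: 17.0
```

move_arm --pt "0 0 0.2 0 0 0" --pt "0 0 0.3 0 0 0" --pt "0 0 0.3 0 0 0"

```text
clock: 41.55
eef_pos: [497.1, -385.5, 6.9]
tool_rot: [3.139, 0.002, 1.458]
force: [-2.3, -0.4, 13.0]
width: 16.7
```

move_arm --pt "0 0 -0.4 0 0 0" --pt "0 0 -0.4 0 0 0" --pt "0 0 -0.4 0 0 0" --pt "0 0 -0.4 0 0 0" --pt "0 0 -0.4 0 0 0" --pt "0 0 -0.4 0 0 0" --pt "0 0 -0.4 0 0 0" --pt "0 0 -0.4 0 0 0" --pt "0 0 -4 0 0 0" --pt "0 0 -8 0 0 0" --pt "0 0 -12 0 0 0" --pt "0 0 -12 0 0 0" --pt "0 0 -12 0 0 0" --grip 1

```text
clock: 42.85
eef_pos: [497.1, -383.7, 125.4]
tool_rot: [3.14, 0.001, 1.459]
force: [-0.5, -0.1, -1.2]
width: 85.3
```

```bash
python3 - <<'E'
from h import *
t=deck(-65,-160)
go((*t,120,93),(*t,14,93))
E
```

```text
[21.67, 0.25, 0.53, 0.11, 0.05, -9.4]
[21.68, 0.23, 11.13, 0.11, 0.05, -9.4]
pos [ 497.1 -383.7  125.4] rpy [1.7989e+02 5.0000e-02 8.3600e+01] F [-0.5 -0.1 -1.2] w 85.3 t 42.9
```

move_arm --pt "4.5 0.1 0 0 0 -2" --pt "9 0.1 0 0 0 -4" --pt "13.5 0.2 0 0 0 -6" --pt "18 0.2 0 0 0 -8" --pt "21.7 0.2 0 0 0 -9.4" --pt "21.7 0.2 0.5 0 0 -9.4" --pt "21.7 0.2 3 0 0 -9.4" --pt "21.7 0.2 6 0 0 -9.4" --pt "21.7 0.2 8 0 0 -9.4" --pt "21.7 0.2 10 0 0 -9.4" --pt "21.7 0.2 11 0 0 -9.4" --pt "21.7 0.2 11 0 0 -9.4" --pt "21.7 0.2 11 0 0 -9.4"

```text
clock: 44.15
eef_pos: [522.7, -168.4, 14.3]
tool_rot: [-3.141, 0.0, 1.623]
force: [0.5, -0.6, 0.5]
width: 85.4
```

move_arm --pt "0 0 0 0 0 0" --pt "0 0 0 0 0 0" --pt "0 0 0 0 0 0" --pt "0 0 0 0 0 0" --pt "0 0 0 0 0 0" --pt "0 0 0 0 0 0" --pt "0 0 0 0 0 0" --pt "0 0 0 0 0 0" --pt "0 0 0 0 0 0" --pt "0 0 0 0 0 0" --grip -1

```text
clock: 45.15
eef_pos: [522.8, -168.0, 14.9]
tool_rot: [3.141, -0.0, 1.624]
force: [-1.1, 0.7, 4.9]
width: 17.4
```

move_arm --pt "0 0.4 -0.2 0 0 0" --pt "0 0.8 -0.4 0 0 0" --pt "0 1.2 -0.6 0 0 0" --pt "0 1.2 -0.6 0 0 0"

```text
clock: 45.55
eef_pos: [529.0, -166.4, 17.8]
tool_rot: [-3.13, -0.003, 1.625]
force: [-7.1, -0.2, -11.5]
width: 16.9
```

move_arm --pt "0 -0.8 0.1 0 0 0" --pt "0 -1.6 0.3 0 0 0" --pt "0 -2.4 0.4 0 0 0" --pt "0 -2.4 0.4 0 0 0"

```text
clock: 45.95
eef_pos: [517.3, -169.6, 17.8]
tool_rot: [3.129, 0.003, 1.62]
force: [8.7, 0.6, -5.8]
width: 17.2
```

move_arm --pt "0 1.2 0 0 0 0" --pt "-0.1 2.5 -0.2 0 0 0" --pt "-0.17 2.5 -0.2 0 0 0" --pt "-0.17 1.2 0 0 0 0" --pt "-0.27 0 0.2 0 0 0" --pt "-0.34 0 0.2 0 0 0" --pt "-0.34 1.2 0 0 0 0" --pt "-0.44 2.5 -0.2 0 0 0" --pt "-0.51 2.5 -0.2 0 0 0" --pt "-0.51 1.2 0 0 0 0" --pt "-0.61 0 0.2 0 0 0" --pt "-0.68 0 0.2 0 0 0"

```text
clock: 47.15
eef_pos: [518.5, -175.5, 16.7]
tool_rot: [3.128, 0.002, 1.619]
force: [10.0, 2.9, 0.7]
width: 17.2
```

```bash
python3 - <<'E'
from h import *
go((*deck(-65,-160),17,93)); wheel('c','top')
E
```

```text
[0.66, 0.56, -0.02, 0.81, 0.11, -0.25]
pos [ 518.5 -175.5   16.7] rpy [1.7919e+02 1.1000e-01 9.2750e+01] F [10.   2.9  0.7] w 17.2 t 47.1
wheel c px shift [-1.5  -2.75] score 0.5 drag mm -4.0
```

move_arm --pt "0 1.2 -0.2 0 0 0" --pt "-0.1 2.5 -0.4 0 0 0" --pt "-0.17 2.5 -0.4 0 0 0" --pt "-0.17 1.2 -0.2 0 0 0" --pt "-0.27 0 0 0 0 0" --pt "-0.34 0 0 0 0 0" --pt "-0.34 1.2 -0.2 0 0 0" --pt "-0.44 2.5 -0.4 0 0 0" --pt "-0.51 2.5 -0.4 0 0 0" --pt "-0.51 1.2 -0.2 0 0 0" --pt "-0.61 0 0 0 0 0" --pt "-0.68 0 0 0 0 0" --pt "-0.68 1.2 -0.2 0 0 0" --pt "-0.78 2.5 -0.4 0 0 0" --pt "-0.85 2.5 -0.4 0 0 0" --pt "-0.85 1.2 -0.2 0 0 0" --pt "-0.95 0 0 0 0 0" --pt "-1.02 0 0 0 0 0"

```text
clock: 49.0
eef_pos: [518.7, -185.5, 16.7]
tool_rot: [3.128, 0.002, 1.619]
force: [10.4, 4.4, 1.5]
width: 17.1
```

move_arm --pt "0 1.2 -0.2 0 0 0" --pt "-0.1 2.5 -0.4 0 0 0" --pt "-0.17 2.5 -0.4 0 0 0" --pt "-0.17 1.2 -0.2 0 0 0" --pt "-0.27 0 0 0 0 0" --pt "-0.34 0 0 0 0 0" --pt "-0.34 1.2 -0.2 0 0 0" --pt "-0.44 2.5 -0.4 0 0 0" --pt "-0.51 2.5 -0.4 0 0 0" --pt "-0.51 1.2 -0.2 0 0 0" --pt "-0.61 0 0 0 0 0" --pt "-0.68 0 0 0 0 0" --pt "-0.68 1.2 -0.2 0 0 0" --pt "-0.78 2.5 -0.4 0 0 0" --pt "-0.85 2.5 -0.4 0 0 0" --pt "-0.85 1.2 -0.2 0 0 0" --pt "-0.95 0 0 0 0 0" --pt "-1.02 0 0 0 0 0"

```text
clock: 50.8
eef_pos: [518.9, -196.2, 16.9]
tool_rot: [3.128, 0.002, 1.619]
force: [8.8, 2.6, 4.5]
width: 17.5
```

move_arm --pt "0 1.2 -0.2 0 0 0" --pt "-0.1 2.5 -0.4 0 0 0" --pt "-0.17 2.5 -0.4 0 0 0" --pt "-0.17 1.2 -0.2 0 0 0" --pt "-0.27 0 0 0 0 0" --pt "-0.34 0 0 0 0 0" --pt "-0.34 1.2 -0.2 0 0 0" --pt "-0.44 2.5 -0.4 0 0 0" --pt "-0.51 2.5 -0.4 0 0 0" --pt "-0.51 1.2 -0.2 0 0 0" --pt "-0.61 0 0 0 0 0" --pt "-0.68 0 0 0 0 0" --pt "-0.68 1.2 -0.2 0 0 0" --pt "-0.78 2.5 -0.4 0 0 0" --pt "-0.85 2.5 -0.4 0 0 0" --pt "-0.85 1.2 -0.2 0 0 0" --pt "-0.95 0 0 0 0 0" --pt "-1.02 0 0 0 0 0" --pt "-1.02 1.2 -0.2 0 0 0" --pt "-1.02 1.2 -0.2 0 0 0"

```text
clock: 52.8
eef_pos: [526.4, -205.5, 16.9]
tool_rot: [3.139, 0.001, 1.624]
force: [-0.6, 0.2, -2.0]
width: 16.8
```

move_arm --pt "-0.5 0.3 -0.1 0 0 0" --pt "-1.5 0 -0.2 0 0 0" --pt "-3 0 -0.3 0 0 0" --pt "-4.5 0 -0.4 0 0 0" --pt "-6 0 -0.6 0 0 0" --pt "-6 0 -3 0 0 0" --pt "-6 0 -6 0 0 0" --pt "-6 0 -9 0 0 0" --pt "-6 0 -11 0 0 0" --pt "-6 0 -11 0 0 0" --pt "-6 0 -11 0 0 0"

```text
clock: 53.9
eef_pos: [527.5, -266.3, 126.2]
tool_rot: [3.142, 0.0, 1.622]
force: [-0.2, 0.5, -1.6]
width: 17.3
```

```bash
python3 - <<'E'
from h import *
t=tray(-75,-35)
go((*t,125,83.5),(*t,12,83.5)); print(t)
E
```

```text
[-10.41, -11.17, 0.13, 0.0, 0.02, 9.43]
[-10.41, -11.17, 11.43, 0.0, 0.02, 9.43]
pos [ 527.5 -266.3  126.2] rpy [1.800e+02 2.000e-02 9.293e+01] F [-0.2  0.5 -1.6] w 17.3 t 53.9
[ 421.21999834 -375.98477392]
```

move_arm --pt "-3 -3.2 0 0 0 3" --pt "-6 -6.5 0 0 0 6" --pt "-9 -9.7 0 0 0 9" --pt "-10.4 -11.2 0 0 0 9.4" --pt "-10.4 -11.2 1 0 0 9.4" --pt "-10.4 -11.2 4 0 0 9.4" --pt "-10.4 -11.2 7 0 0 9.4" --pt "-10.4 -11.2 9.5 0 0 9.4" --pt "-10.4 -11.2 10.6 0 0 9.4" --pt "-10.4 -11.2 11.3 0 0 9.4" --pt "-10.4 -11.2 11.7 0 0 9.4" --pt "-10.4 -11.2 11.7 0 0 9.4" --pt "-10.4 -11.2 11.7 0 0 9.4"

```text
clock: 55.2
eef_pos: [422.1, -375.4, 10.2]
tool_rot: [3.14, 0.001, 1.459]
force: [-0.7, -0.6, -2.2]
width: 17.2
```

move_arm --pt "0 0 0.2 0 0 0" --pt "0 0 0.4 0 0 0" --pt "0 0 0.5 0 0 0" --pt "0 0 0.5 0 0 0"

```text
clock: 55.6
eef_pos: [422.2, -375.4, 7.0]
tool_rot: [3.139, 0.0, 1.459]
force: [-2.3, 3.3, 18.0]
width: 17.4
```

Contact at about 7. Release, rise and move aside so the cameras can see the tray.

move_arm --pt "0 0 -0.4 0 0 0" --pt "0 0 -0.4 0 0 0" --pt "0 0 -0.4 0 0 0" --pt "0 0 -0.4 0 0 0" --pt "0 0 -0.4 0 0 0" --pt "0 0 -0.4 0 0 0" --pt "0 0 -0.4 0 0 0" --pt "0 0 -0.4 0 0 0" --pt "0 0 -5 0 0 0" --pt "0 0 -10 0 0 0" --pt "0 0 -14 0 0 0" --pt "4.5 1 -14 0 0 0" --pt "9 1 -14 0 0 0" --pt "14 1.5 -14 0 0 0" --pt "19 1.5 -14 0 0 0" --pt "24 2 -14 0 0 0" --pt "29 2 -14 0 0 0" --pt "34 2 -14 0 0 0" --pt "34 2 -14 0 0 0" --pt "34 2 -14 0 0 0" --grip 1

```text
clock: 57.6
eef_pos: [479.4, -37.8, 144.4]
tool_rot: [-3.142, -0.0, 1.463]
force: [-0.3, -0.7, -0.3]
width: 85.6
```

```bash
python3 - <<'E'
from h import *
go((450,100,150,93))
im=snap('scene','s20'); im2=snap('top','t20')
a=cv2.resize(im[130:330,120:420],(400,267)); 
r=cv2.resize(im2[130:260,370:480],(400,473),interpolation=cv2.INTER_CUBIC); l=cv2.resize(im2[110:260,140:310],(400,353),interpolation=cv2.INTER_CUBIC)
c=np.zeros((600,800,3),np.uint8); c[:473,:400]=r; c[:353,400:]=l; q=cv2.resize(a,(366,244)); c[354:598,400:766]=q
cv2.imwrite('pics/v11.png',cv2.cvtColor(c,cv2.COLOR_RGB2BGR))
E
```

```text
[13.38, -4.4, -0.56, -0.0, -0.0, -9.17]
pos [479.4 -37.8 144.4] rpy [-180.     -0.     83.83] F [-0.3 -0.7 -0.3] w 85.6 t 57.6
```

View pics/v11.png

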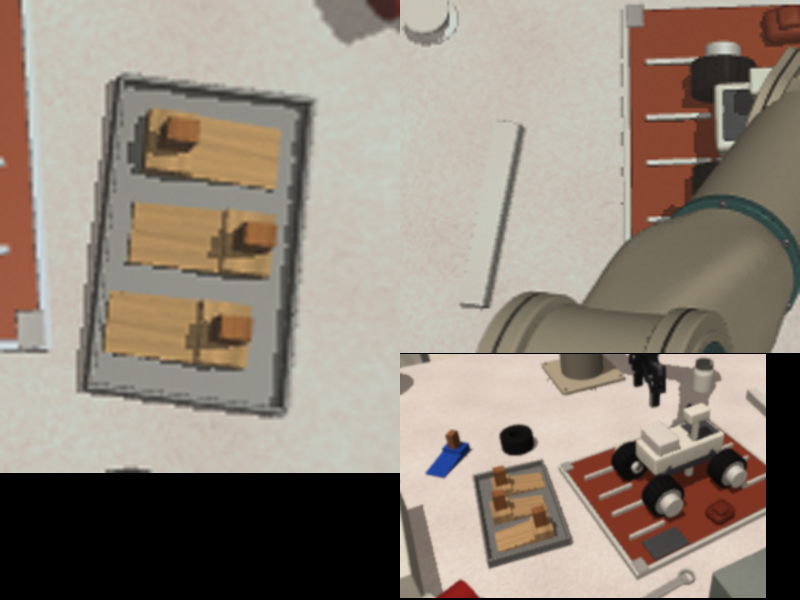

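All three chocks lie flat in the tray in three separate slots, inside the walls. The straightedge has been knocked: it is now at about (475–510, 120–305) in the top crop, so I'll measure it afresh.

```bash
cat > bar.py <<'E'
from h import *
def bar(f):
    im=cv2.imread(f'pics/{f}.png'); g=cv2.cvtColor(im,cv2.COLOR_BGR2GRAY)
    roi=np.zeros_like(g); roi[150:250,155:205]=1
    m=((g<150)&(roi>0)).astype(np.uint8); n,L,st,c=cv2.connectedComponentsWithStats(m)
    i=1+np.argmax(st[1:,4]); m=(L==i)
    print('strip',st[i])
    v0,h=st[i][1],st[i][3]; e=[]
    for v in range(v0+8,v0+h-8):
        us=np.where(m[v])[0]; u=us.min()
        a,b=float(g[v,u-3]),float(g[v,us.min():us.max()+1].min()); t=(a+b)/2   # subpixel half-level
        k=u-3
        while g[v,k+1]>t: k+=1
        e.append((k+(g[v,k]-t)/(float(g[v,k])-g[v,k+1]),v))
    w=onz('top',e,30)[:,:2]; vx,vy,x0,y0=cv2.fitLine(w.astype(np.float32),cv2.DIST_HUBER,0,.01,.01).ravel()
    d=np.array([vx,vy])*np.sign(vx); nrm=np.array([-d[1],d[0]]); P=np.array([x0,y0])
    print('yaw',np.degrees(np.arctan2(d[1],d[0])).round(2),'resid',np.abs((w-P)@nrm).mean().round(2))
    al=(onz('top',np.argwhere(m)[:,::-1],30)[:,:2]-P)@d
    print('along',al.min(),al.max(),'len',np.ptp(al))
    for off in (al.min(),al.max()): print('end at edge',P+d*off)
    print('centre',P+d*(al.min()+al.max())/2+15*nrm)
bar('t20')
E
python3 bar.py
```

```text
strip [177 234  28  16 349]Traceback (most recent call last):
  File "bar.py", line 22, in <module>
    bar('t20')
    ~~~^^^^^^^
  File "bar.py", line 15, in bar
    w=onz('top',e,30)[:,:2]; vx,vy,x0,y0=cv2.fitLine(w.astype(np.float32),cv2.DIST_HUBER,0,.01,.01).ravel()
      ~~~^^^^^^^^^^^^
  File "h.py", line 13, in onz
    o,d=ray(n,uv); return o+d*((z-o[2])/d[:,2])[:,None]
        ~~~^^^^^^
  File "h.py", line 9, in ray
    p=cv2.undistortPoints(np.array(uv,float).reshape(-1,1,2),K,np.array(c['dist'],float)).reshape(-1,2)
      ~~~~~~~~~~~~~~~~~~~^^^^^^^^^^^^^^^^^^^^^^^^^^^^^^^^^^^^^^^^^^^^^^^^^^^^^^^^^^^^^^^^
cv2.error: OpenCV(4.12.0) /io/opencv/modules/calib3d/src/undistort.dispatch.cpp:347: error: (-215:Assertion failed) CV_IS_MAT(_src) && CV_IS_MAT(_dst) && (_src->rows == 1 || _src->cols == 1) && (_dst->rows == 1 || _dst->cols == 1) && _src->cols + _src->rows - 1 == _dst->rows + _dst->cols - 1 && (CV_MAT_TYPE(_src->type) == CV_32FC2 || CV_MAT_TYPE(_src->type) == CV_64FC2) && (CV_MAT_TYPE(_dst->type) == CV_32FC2 || CV_MAT_TYPE(_dst->type) == CV_64FC2) in function 'cvUndistortPointsInternal'
```

```bash
sed -i 's/np.argmax(st\[1:,4\])/np.argmax(st[1:,3])/' bar.py; sed -i "s/^bar('t20')/bar('top0'); bar('t20')/" bar.py; python3 bar.py
```

```text
strip [170 154  28  78 289]
yaw -7.5 resid 0.27
along -115.25658118299906 116.13380928512893 len 231.39039046812798
end at edge [382.67537278 355.25502366]
end at edge [612.08546104 325.0470192 ]
centre [499.33866624 355.02264733]
strip [165 163  28  79 262]
yaw -7.54 resid 0.22
along -110.9591560778088 120.47437089437672 len 231.43352697218552
end at edge [355.34785958 368.76924295]
end at edge [584.77861637 338.38828302]
centre [472.03233213 368.44895647]
```

```bash
python3 - <<'E'
from h import *
go((472,368.4,120,172.5),(472,368.4,-15,172.5)); print(np.degrees(ctrl.read_state()['qpos']).round(0))
E
```

```text
[40.57, -5.35, 2.42, -0.02, 0.05, -89.0]
[40.58, -5.35, 15.92, -0.02, 0.05, -89.0]
pos [479.2 -40.7 144.5] rpy [1.7998e+02 5.0000e-02 8.3500e+01] F [-0.3 -0.2  0.7] w 85.2 t 57.7
[-15.  29.  24. 117. -19.  37.  14.]
```

move_arm --pt "4 -0.5 0 0 0 -8" --pt "8 -1 0 0 0 -16" --pt "12 -1.5 0 0 0 -24" --pt "16 -2 0 0 0 -32" --pt "20 -2.5 0 0 0 -40" --pt "24 -3 0 0 0 -48" --pt "28 -3.5 0 0 0 -56" --pt "32 -4 0 0 0 -64" --pt "36 -4.6 0 0 0 -72" --pt "40.5 -5.3 0 0 0 -80" --pt "40.6 -5.3 2 0 0 -88" --pt "40.6 -5.3 4 0 0 -89" --pt "40.6 -5.3 6 0 0 -89" --pt "40.6 -5.3 6 0 0 -89" --pt "40.6 -5.3 6 0 0 -89"

```text
clock: 59.2
eef_pos: [473.2, 368.3, 84.5]
tool_rot: [-3.141, 0.0, 3.009]
force: [0.2, 0.4, -0.2]
width: 85.8
```

```bash
python3 - <<'E'
from h import *
go((472,368.4,20,172.5),(472,368.4,-15,172.5),(472,368.4,-23,172.5)); print(np.degrees(ctrl.read_state()['qpos']).round(0))
E
```

```text
[0.12, 0.0, 6.45, -0.05, 0.01, -0.08]
[0.12, 0.0, 9.95, -0.05, 0.01, -0.08]
[0.12, 0.01, 10.75, -0.05, 0.01, -0.08]
pos [473.2 368.3  84.5] rpy [-1.7995e+02  1.0000e-02  1.7242e+02] F [ 0.2  0.4 -0.2] w 85.8 t 59.2
[-40.  40.  -0. 101.   0.  39.  41.]
```

move_arm --pt "0.1 0 3 0 0 0" --pt "0.1 0 6 0 0 0" --pt "0.1 0 8 0 0 0" --pt "0.1 0 9.2 0 0 0" --pt "0.1 0 10 0 0 0" --pt "0.1 0 10 0 0 0" --pt "0.1 0 10 0 0 0"

```text
clock: 59.9
eef_pos: [471.7, 370.7, -14.6]
tool_rot: [3.14, 0.001, 3.012]
force: [0.6, -0.3, 0.5]
width: 85.6
```

move_arm --pt "0 0 0.3 0 0 0" --pt "0 0 0.6 0 0 0" --pt "0 0 0.6 0 0 0"

```text
clock: 60.2
eef_pos: [470.8, 370.2, -21.6]
tool_rot: [-3.142, -0.0, 3.012]
force: [0.5, 0.1, -0.0]
width: 85.5
```

move_arm --pt "0 0 0 0 0 0" --pt "0 0 0 0 0 0" --pt "0 0 0 0 0 0" --pt "0 0 0 0 0 0" --pt "0 0 0 0 0 0" --pt "0 0 0 0 0 0" --pt "0 0 0 0 0 0" --pt "0 0 0 0 0 0" --pt "0 0 0 0 0 0" --pt "0 0 0 0 0 0" --grip -1

```text
clock: 61.2
eef_pos: [471.2, 370.1, -21.3]
tool_rot: [3.141, 0.0, 3.012]
force: [-1.2, -1.6, 6.2]
width: 29.0
```

move_arm --pt "0 0 -1 0 0 0" --pt "0 0 -3 0 0 0" --pt "0 0 -7 0 0 0" --pt "0 0 -11 0 0 0" --pt "0 0 -13 0 0 0" --pt "0 0 -13 0 0 0" --pt "0 0 -13 0 0 0"

```text
clock: 61.9
eef_pos: [470.2, 369.9, 107.8]
tool_rot: [-3.141, -0.001, 3.013]
force: [0.2, -0.4, -3.1]
width: 28.4
```

```bash
python3 - <<'E'
from h import *
a=deck(-180,0); t=deck(-132,0); print(a,t,deck(-107,0))
go((*a,110,93),(*t,110,93),(*t,10,93)); print(np.degrees(ctrl.read_state()['qpos']).round(0))
E
```

```text
[400.54833066 -14.85184485] [448.48210915 -12.33135289] [473.44761878 -11.01859666]
[1.96, -39.05, -0.19, -0.07, -0.02, 79.61]
[-2.76, -38.18, -0.2, -0.07, -0.02, 79.61]
[-2.77, -38.17, 9.8, -0.07, -0.02, 79.61]
pos [470.2 369.9 107.8] rpy [-1.7996e+02 -5.0000e-02  1.7261e+02] F [ 0.2 -0.4 -3.1] w 28.4 t 61.9
[-41.  38.  -0. 100.   0.  41.  41.]
```

move_arm --pt "-0.2 -3 0 0 0 8" --pt "-0.4 -6 0 0 0 16" --pt "-0.6 -9 0 0 0 24" --pt "-0.8 -13 0 0 0 32" --pt "-1 -17 0 0 0 40" --pt "-1.4 -21 0 0 0 48" --pt "-1.8 -25 0 0 0 56" --pt "-2 -29 0 0 0 64" --pt "-2.4 -33 0 0 0 72" --pt "-2.8 -37 0 0 0 79.6" --pt "-2.8 -38.2 0 0 0 79.6" --pt "-2.8 -38.2 2 0 0 79.6" --pt "-2.8 -38.2 5 0 0 79.6" --pt "-2.8 -38.2 8 0 0 79.6" --pt "-2.8 -38.2 9.3 0 0 79.6" --pt "-2.8 -38.2 9.3 0 0 79.6" --pt "-2.8 -38.2 9.3 0 0 79.6"

```text
clock: 63.6
eef_pos: [448.6, -12.0, 14.7]
tool_rot: [-3.139, -0.0, 1.624]
force: [0.5, -0.1, -2.3]
width: 28.5
```

```bash
python3 - <<'E'
from h import *
t=deck(-132,0)
go((*t,0,93),(*t,-6,93),(*deck(-122,0),-6,93))
im=snap('top','t30'); im2=snap('scene','s30')
E
```

```text
[-0.03, -0.01, 1.47, -0.13, -0.01, 0.04]
[-0.03, -0.01, 2.07, -0.13, -0.01, 0.04]
[-0.03, 0.99, 2.07, -0.13, -0.01, 0.04]
pos [448.6 -12.   14.7] rpy [-1.7987e+02 -1.0000e-02  9.3040e+01] F [ 0.5 -0.1 -2.3] w 28.5 t 63.6
```

move_arm --pt "0 0 0.8 0 0 0" --pt "0 0 1.5 0 0 0" --pt "0 0 1.9 0 0 0" --pt "0 0 2.1 0 0 0" --pt "0 0 2.2 0 0 0" --pt "0 0 2.2 0 0 0"

```text
clock: 64.3
eef_pos: [449.6, -11.3, -6.3]
tool_rot: [3.141, -0.001, 1.624]
force: [-1.5, 4.5, 3.0]
width: 28.6
```

move_arm --pt "0 0.3 0 0 0 0" --pt "0 0.6 0 0 0 0" --pt "0 0.8 0 0 0 0" --pt "0 0.8 0 0 0 0"

```text
clock: 64.7
eef_pos: [456.6, -12.5, -6.7]
tool_rot: [-3.14, 0.001, 1.623]
force: [-4.6, 0.2, 4.8]
width: 28.8
```

move_arm --pt "0 0.15 0 0 0 0" --pt "0 0.3 0 0 0 0" --pt "0 0.3 0 0 0 0"

```text
clock: 65.0
eef_pos: [456.6, -12.5, -6.7]
tool_rot: [-3.135, -0.0, 1.622]
force: [-9.7, -0.8, 9.1]
width: 28.3
```

move_arm --pt "0 0.2 0 0 0 0" --pt "0 0.4 0 0 0 0" --pt "0 0.4 0 0 0 0"

```text
clock: 65.3
eef_pos: [456.6, -12.4, -6.6]
tool_rot: [-3.129, -0.002, 1.622]
force: [-16.7, -1.8, 19.3]
width: 28.8
```

Contact with the hubs: x is stuck at 456.6 and the force is rising. Ease off, release and rise clear.

move_arm --pt "0 -0.5 0 0 0 0" --pt "0 -0.5 0 0 0 0" --pt "0 -0.5 0 0 0 0"

```text
clock: 65.6
eef_pos: [457.3, -12.4, -6.7]
tool_rot: [-3.138, 0.0, 1.623]
force: [-7.1, -1.7, 7.3]
width: 28.7
```

move_arm --pt "0 0 0 0 0 0" --pt "0 0 0 0 0 0" --pt "0 0 0 0 0 0" --pt "0 0 0 0 0 0" --pt "0 0 0 0 0 0" --pt "0 0 0 0 0 0" --pt "0 0 0 0 0 0" --pt "0 0 -2 0 0 0" --pt "0 0 -5 0 0 0" --pt "0 0 -9 0 0 0" --pt "0 0 -13 0 0 0" --pt "0 0 -17 0 0 0" --pt "0 0 -21 0 0 0" --pt "0 0 -21 0 0 0" --pt "0 0 -21 0 0 0" --grip 1

```text
clock: 67.1
eef_pos: [459.7, -11.3, 204.0]
tool_rot: [3.14, -0.001, 1.624]
force: [-0.2, 0.2, -0.5]
width: 85.8
```

move_arm --pt "4 -1 0 0 0 0" --pt "8.5 -2 0 0 0 0" --pt "13 -2 0 0 0 0" --pt "17.5 -2 0 0 0 0" --pt "22 -2 0 0 0 0" --pt "27 -2 0 0 0 0" --pt "32 -2 0 0 0 0" --pt "37 -1 0 0 0 0" --pt "42 0 0 0 0 0" --pt "42 0 0 0 0 0" --pt "42 0 0 0 0 0"

```text
clock: 68.2
eef_pos: [436.2, 407.8, 200.9]
tool_rot: [-3.139, 0.003, 1.625]
force: [0.3, -0.8, -1.0]
width: 85.5
```

```bash
python3 - <<'E'
from h import *
go((450,300,200,93))
im=snap('top','t40'); im2=snap('scene','s40')
x0,y0,k=228,100,4
a=cv2.resize(im[y0:y0+135,x0:x0+165],None,fx=k,fy=k,interpolation=cv2.INTER_CUBIC)
# outline of the ideal bar top: edges at deck x=-107 and -137, z=45
q=[[*deck(x,y),45] for x,y in((-107,-115),(-107,115),(-137,115),(-137,-115))]
p=((proj('top',q)-[x0,y0]+.5)*k).astype(int); print(p.tolist())
for (u,v) in p: cv2.drawMarker(a,(int(u),int(v)),(0,255,0),0,12,1)
cv2.imwrite('pics/v12.png',cv2.cvtColor(a,cv2.COLOR_RGB2BGR))
# bystanders and posts: difference with the first pictures
r=cv2.imread('pics/top0.png'); d=cv2.absdiff(r,cv2.cvtColor(im,cv2.COLOR_RGB2BGR)).max(2)
for n,(u,v) in dict(jar=(200,279),spare=(405,273),rock=(303,121)).items(): print(n,d[v-12:v+12,u-14:u+14].mean().round(1))
E
```

```text
[-10.84, 0.79, 0.12, -0.16, 0.18, 0.12]
pos [436.2 407.8 200.9] rpy [-179.84    0.18   93.12] F [ 0.3 -0.8 -1. ] w 85.5 t 68.2
[[483, 402], [163, 413], [163, 455], [485, 443]]
jar 2.7
spare 1.9
rock 2.4
```

View pics/v12.png

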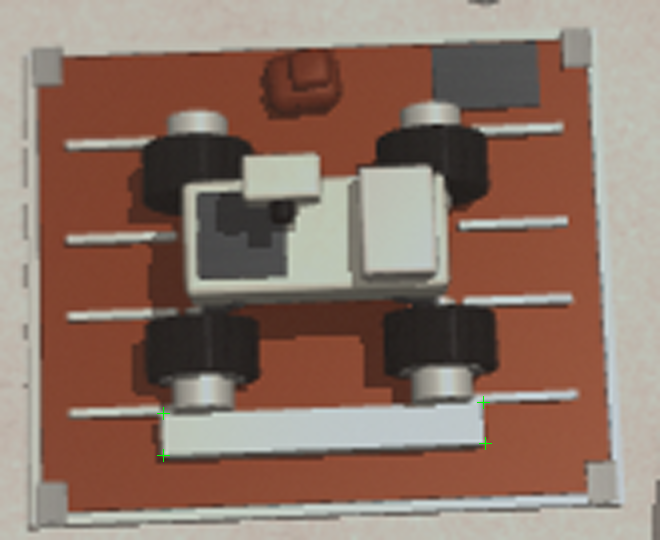

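The bar touches both hubs and matches the ideal outline (crop corners (163,413), (483,402), (485,443), (163,455)). The bystanders are unmoved. Hand in.

```bash
python3 - <<'E'
from h import *
d=cv2.absdiff(cv2.imread('pics/t20.png'),cv2.imread('pics/t40.png')).max(2); print('tray change',d[150:245,395:458].mean().round(1))
print(ctrl.finish_job())
E
```

```text
tray change 6.5
the job is handed in; nothing more can be done
None
```

I handed the job in at about 68 s, with all chocks in the tray and the straightedge against the near-side hubs. `finish_job` gives no verdict.

**Chocks:** b, d and c were present and a was absent. I worked each one out with side-to-side strokes of 1–2 mm. All three lie flat and released in the tray, in separate slots.

**Straightedge:** it had been knocked about 30 mm, so I measured it again before picking it up. I laid it on the deck, pushed it against the hubs until the force rose, let go and moved the arm clear. The last top view shows it flush with both hubs and centred to within a millimetre or two of the ideal outline.

**Bystanders:** the jar, spare wheel and rock showed no movement against the first picture.

**Checks that disagreed or failed:**
- **Tool height:** the true fingertip was about 30 mm higher than the reported height. I found this by touching the post of chock b and corrected for it; later contacts agreed.
- **Chock d:** the side force built up at first, with about 8 N outward pull at worst. I eased off straight away, and wheel d then showed a drag of about 1 mm.
- **Wheels b and c:** I could not measure the drag on wheel c because the arm hid it. For wheel b I only compared the early strokes by eye. Outward forces on both stayed at 4.5 N or less at the points I read.
- **Tray:** I did not look at it again after placing the bar. The image difference there was 6.5 grey levels, more than the 2–3 on the untouched items. I took that for arm shadow but did not confirm it.

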